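# Fit the filter and clip down the cover of a bench dust extractor

### The job

The clay-dust extractor on the bench has been cleaned out and stands open. Set the filter cassette, pull tab up, into its bay so that it sits right down on the bay floor, let go of it, and then refit the louvred cover: hook its front lip into the slot under the front edge of the opening with the back of the cover raised, and swing it down until the catch at the back snaps over it and it lies flush. Do not knock over or push aside the pot of tools, the cup on its banding wheel, the slip bottle or the glaze jar.

Things in the scene. Friction and masses are not known exactly. Their poses are not given: they have to be found in the camera images.
- extractor: White bench dust extractor, a box 200 (x) x 170 (y) x 100 high (all sizes in mm), fixed to the bench. Origin: centre of its underside; x points from its front (black control panel, turned roughly to the robot) to its back, z up. Recess for the cover in its top, filter bay within the recess, lip slot along the recess's front, roller catch at its back.
- recess (a point): Middle of the cover recess, at the height of the ledge the cover rests on, 90 above the bench; axes as the extractor. Recess: y -55.5 to 55.5, open above from x = -60 (edge of the front overhang) to x = 68.5 (back edge); rim top 10 above the ledge, 100 above the bench. A fitted cover's underside centre lies here, axes alike.
- slot (a point): Mouth of the lip slot: middle of the lower edge of the front overhang, at x = -60 of the extractor, 95.2 above the bench; axes as the extractor. The overhang (4.8 thick, top flush with the rim) reaches from here 15.5 forward (-x) to the slot's end wall; the slot is 84 wide and its floor 15 below the overhang, so a lip can enter on the slant.
- bay (a point): Centre of the filter bay's floor, 35 above the bench; axes as the extractor. Bay 96 (x) x 84 (y), plain upright walls up to the ledge 90 above the bench.
- catch_point (a point): Axis of the catch roller at rest (12 diameter, 26 long, along y) at the back of the recess: x = 68.5 of the extractor, 99.6 above the bench. Black guard round its sides and back to 112 high. It springs back (+x) up to 8 mm against 3 to 10 N: 5 to 12 N down on the cover's back part snaps the bead past it. Unpressed, the cover's back rests on it about 14 too high.
- cover_rib (a point): Loose grey louvred cover, plate 112 (x) x 105 (y) x 10, 0.14 kg, flat on the bench, right side up. Point: on its pull rib, over the plate's centre, 22 above the underside. Rib: 12 thick (x), 60 long (y), 10 to 34 above the underside. x points from front lip to back, z up. The plate behind the rib (x 6 to 56) is clear for pressing.
- cover_lip (a point): Middle of the tip of the cover's front lip: 74 in front (-x) of cover_rib and 20 below it; axes as cover_rib. The lip is a flat tongue, 4 thick (0 to 4 above the underside), 74 wide, standing 18 out of the plate's front edge. In the fitted cover the tip is 14 (11.5 to 15.5) forward of the slot's mouth and 92 above the bench.
- cover_rear (a point): Centre of the round bead (6 diameter, 60 long) along the cover's back edge: 63 behind (+x) cover_rib and 19 below it; axes as cover_rib. In the fitted cover it is 93 above the bench.
- cassette_mid (a point): Loose white filter cassette, 90 (x) x 78 (y) x 30 high, 0.15 kg, pleated paper in a frame, upright on the bench. Point: its centre, 15 above the underside. Pull tab across the top: 10 thick (x), 46 long (y), from 15 to 33 above this point. Fits the bay with 3 to spare on each side, either way round (half a turn); seated, this point is 50 above the bench.
- toolpot_mid (a point): Bystander: terracotta pot of brushes and modelling tools, 76 in diameter, 90 tall, the tools sticking out to 220 above the bench and up to 45 from its axis. Point on its axis, 45 up.
- wheel_mid (a point): Bystander: heavy dark banding wheel (small turntable), disc 124 in diameter; this point is the centre of its top, 105 above the bench. The cup stands on it.
- cup_mid (a point): Bystander: white porcelain cup, 76 in diameter, 65 tall, upright on the banding wheel; point on its axis, 32 above its foot. Its rim is 170 above the bench.
- bottle_mid (a point): Bystander: clear plastic slip bottle, 50 in diameter, 160 tall, upright in front of the extractor; point on its axis, 80 up.
- jar_mid (a point): Bystander: glaze jar, 60 in diameter, 68 tall, upright in front of the extractor; point on its axis, 34 up.
Not all that is in view belongs to the job. There is more than one size of the part that bears cover_rib; the job needs the smaller. What is shaped like the part that bears cassette_mid but green is not meant.

How it is judged:
On the way, in this order (a step that is already met when the one before it is completed fails the run):
1. the filter cassette sits down on the bay floor and has been let go (z of cassette_mid in the frame of extractor between 0.046 and 0.0535 m and horizontal distance between cassette_mid and bay below 0.007 m and angle between cassette_mid's own z axis and vertical below 0.08 rad and contact force between the fingers and cassette below 0.5 N), for 0.2 s.
2. the cover's front lip is in the slot under the overhang while its back is still raised (x of cover_lip in the frame of extractor between -0.08 and -0.066 m and z of cover_lip in the frame of extractor between 0.08 and 0.0945 m and distance between cover_lip and slot below 0.02 m and angle between cover_rib's own z axis and vertical above 0.05 rad), for 0.1 s.
At the end, for the whole second after the job is handed in: Cassette on the bay floor (height within 3.5 mm, 7 mm of the bay centre, tilt under 0.08 rad); cover lip at least 6 mm inside the slot, under the overhang; cover back edge snapped under the catch, within 3 mm of its seated height and 7 mm sideways; cover level within 0.04 rad (z of cassette_mid in the frame of extractor between 0.046 and 0.0535 m and horizontal distance between cassette_mid and bay below 0.007 m and angle between cassette_mid's own z axis and vertical below 0.08 rad and x of cover_lip in the frame of extractor between -0.08 and -0.066 m and z of cover_lip in the frame of extractor between 0.08 and 0.0945 m and distance between cover_lip and slot below 0.02 m and z of cover_rear in the frame of extractor between 0.09 and 0.096 m and y of cover_rear in the frame of extractor between -0.007 and 0.007 m and angle between cover_rib's own z axis and vertical below 0.04 rad); the robot touches nothing.
It fails at once if the pot of tools is pushed aside or tipped (distance of toolpot_mid from where it was at the start of the episode above 0.03 m or angle between toolpot_mid's own z axis and vertical above 0.35 rad).
It fails at once if the cup on the banding wheel is pushed aside or tipped (distance of cup_mid from where it was at the start of the episode above 0.03 m or angle between cup_mid's own z axis and vertical above 0.35 rad).
It fails at once if the slip bottle is pushed aside or tipped (distance of bottle_mid from where it was at the start of the episode above 0.03 m or angle between bottle_mid's own z axis and vertical above 0.35 rad).
It fails at once if the glaze jar is pushed aside or tipped (distance of jar_mid from where it was at the start of the episode above 0.03 m or angle between jar_mid's own z axis and vertical above 0.35 rad).
It also fails if it takes over 72 s, if anything falls off the work surface, if the arm or the gripper's body presses on something with over 40 N, if the wrist force passes 120 N, or if a joint passes its speed limit or range.

### The arm

A 6-joint arm with a two-finger parallel gripper is mounted at the origin on the work surface. World frame = base frame: x ahead of the robot, y to its left, z up, the work surface at z = 0. Lengths are in m, angles in rad, forces in N, time in s.
With the tool pointing down it reaches from about 0.35 to 0.85 m from the base axis. Payload 8.1 kg.
Tool frame: the origin (TCP) lies at the very end of the fingers, on their centre line; the grasp point (between the pads) lies 19 mm behind it (pinch_z is the distance from the TCP to the grasp point, in m); z points along the fingers, y is the direction in which the jaws open and shut (so a half turn about z gives the same grasp; the last joint's range is limited). The gripper opens to 93 mm and grips with 3 to 60 N. Pads are 15 mm wide; open, the fingers measure 128 mm over their backs; the gripper's body (75 mm by 188 mm) begins 65 mm behind the grasp point.
Start: joints at [1.161, 0.13, 1.488, -0, 1.523, -0.085], TCP at [0.191, 0.569, 0.219] pointing down, gripper open.
Joint ranges: [-2.96, 2.96], [-0.89, 2.26], [0.02, 2.5], [-1.34, 4.48], [0, 2.73], [-2.66, 2.66]. Speed limits (rad/s): [2.39, 2.39, 2.79, 3.14, 3.14, 3.14].

### API

Orientations are given as a rotation vector (axis times angle).
In Python, from plant import * gives the robot as it stands.
- The arm moves only by the tool move_arm, never from a script. Its argument "series" is a list of rows, each a list of 7 numbers: the shift along the tool's x, y, z each as a share of 10 cm, from -1 to 1, then the turn, a rotation vector about the tool's x, y, z each as a share of 180 degrees, from -1 to 1, then the opening, from -1 (shut) to 1 (fully open). In form: [[dx, dy, dz, rx, ry, rz, jaw], ...]. A call has 1 to 8 rows; each row is the pose to reach, as a shift and turn from the pose commanded when the call began, along the tool's axes at that moment, turning the shorter way round; what a row does not reach only later rows make up. A row lasts 1/10 s, in which the tool goes at most 50 mm and 8.59 degrees, less where a joint would pass 70% of its speed; a pose out of reach is approached as far as the arm can. A call with a number of a shift or a turn outside -1 to 1 is refused whole. A call with a gripper value outside its range is refused whole. The fingers move at their own pace and stop on an object; "squeeze" is the grip in N (left out, the last holds). Time passes only in rows, so rows that repeat a pose let the fingers close. It gives the time, the measured TCP pose, the force and the opening at its end, in the units of the state.
- read_state(): the state, without advancing time (a new reading comes with each control period).
- read_camera(name): name is "scene" or "top"; returns a dict with "frame" (400x640x3 uint8, red, green, blue), "K" (3x3 intrinsics, pixels), "k1" (the pictures are not rectified: a ray, as slopes to the right and down, at radius r is drawn at 1 + k1 r^2 times it, then the intrinsics apply), "rvec" (rotation vector, rad) and "tvec" (3), from world to camera coordinates, as OpenCV has them. Camera axes: x right, y down, z forward; pixel columns grow to the right and rows downward; lengths in m; the calibration is good to about 2 mm. A picture is of the moment at which its call begins. There is no depth.
- close_job(): hands the job in, once; it reports no verdict.
The state is a dict: "t": time; "q": joint angles; "dq": joint speeds; "joint_torque": joint torques, N m; "tool_pos": TCP position; "orientation": TCP orientation; "force": force on the tool from outside, world axes, zero at the start; "wrist_torque": the same for the moment, N m; "opening": finger opening in m.
Only numpy, scipy, OpenCV 4.12 (cv2) and the standard library are available. Lean on these libraries where they do the work, as an engineer would, in place of code of your own. Each camera call takes 0.05 s, during which the arm holds its last target.

## Working session

There is one attempt and no reset: what is moved stays moved. The work goes in short steps, Python scripts to look and compute and a tool call to move; the robot and the scene stay as the last step left them, time stands still between calls to the robot, and variables do not carry over. Pictures are saved under pics/ and viewed, and the job is handed in when it is done.

Besides the shell and the picture viewer there is one more tool, called after "Call:" in YAML: its name, and indented under it one key for each argument. move_arm: Moves the arm, as the interface text tells. Shift numbers are shares of 10 cm and turn numbers shares of 180 degrees, none past 1 either way. Its arguments: {"type":"object","properties":{"series":{"type":"array","items":{"type":"array","items":{"type":"number"}}},"squeeze":{"type":"number"}},"required":["series"]}

```bash
ls; mkdir -p pics
python3 - <<'E'
from plant import *
import cv2
for n in ("scene","top"):
    c=read_camera(n); cv2.imwrite(f"pics/{n}0.png",c["frame"][:,:,::-1])
    print(n,c["K"],c["k1"],c["rvec"],c["tvec"])
print(read_state())
E
```

```text
pics
scene [[454.43580992   0.         314.95450647]
 [  0.         454.43580992 204.10778226]
 [  0.           0.           1.        ]] -0.10837803098013755 [ 2.03993076  1.21301972 -0.52611331] [-0.24411129 -0.20388132  1.64933362]
top [[454.39249058   0.         318.66915965]
 [  0.         454.39249058 198.55730082]
 [  0.           0.           1.        ]] -0.10059927257912811 [ 2.15711978 -2.11522336  0.16377214] [-0.00854875  0.47212424  1.4168846 ]
{'t': 0.1, 'q': array([ 1.16056475e+00,  1.31100288e-01,  1.48917359e+00,  7.32793444e-06,
        1.52301497e+00, -8.53919455e-02]), 'dq': array([ 2.18041399e-03, -1.77153499e-03, -4.07802222e-03,  2.51497555e-04,
       -6.43694422e-04,  5.38450321e-05]), 'joint_torque': array([ 7.76206634e-04, -5.61346507e+01, -4.93091011e+01,  7.70457624e-02,
        2.91934214e-02, -3.68363806e-05]), 'tool_pos': array([0.19125646, 0.56814958, 0.21768185]), 'orientation': array([-5.07948366e-01, -3.09982704e+00,  2.57981733e-03]), 'force': array([-0.7214502 , -0.07577687, -0.30890435]), 'wrist_torque': array([ 0.02955539, -0.00041817,  0.02183821]), 'opening': 0.0930913221536478}
```

View pics/scene0.png

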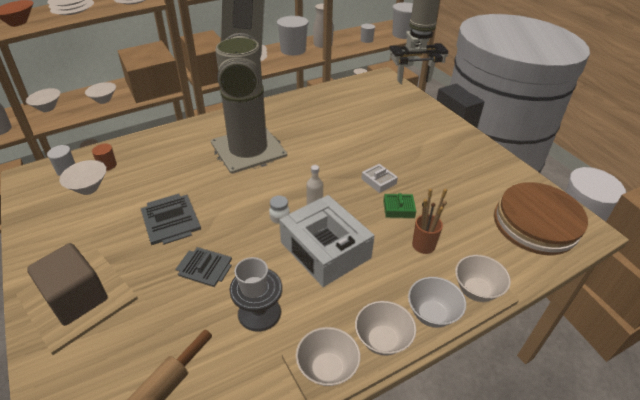

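View pics/top0.png

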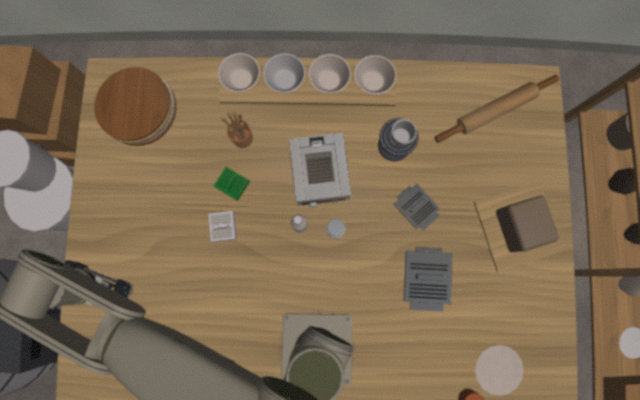

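The covers in the top view are at (416,206) and (428,278). The first looks smaller, so it is probably the one meant. The cassettes are white at (222,226), which is meant, and green at (231,183), which is not. I'll confirm in enlarged crops.

```bash
cat > h.py <<'E'
import numpy as np, cv2
from scipy.spatial.transform import Rotation as R
CAM={"scene":(454.43580992,314.95450647,204.10778226,-0.10837803098013755,[2.03993076,1.21301972,-0.52611331],[-0.24411129,-0.20388132,1.64933362]),
"top":(454.39249058,318.66915965,198.55730082,-0.10059927257912811,[2.15711978,-2.11522336,0.16377214],[-0.00854875,0.47212424,1.4168846])}
def P(n):
    f,cx,cy,k,r,t=CAM[n]; return np.array([[f,0,cx],[0,f,cy],[0,0,1.]]),np.array([k,0,0,0.]),np.array(r),np.array(t)
def proj(n,p):
    K,d,r,t=P(n); return cv2.projectPoints(np.atleast_2d(np.asarray(p,float)),r,t,K,d)[0][:,0]
def unproj(n,uv,z):
    K,d,r,t=P(n); u=cv2.undistortPoints(np.atleast_2d(np.asarray(uv,float))[:,None],K,d)[:,0]
    M=R.from_rotvec(r).as_matrix(); c=-M.T@t
    D=np.c_[u,np.ones(len(u))]@M
    return c+D*((z-c[2])/D[:,2])[:,None]
def crop(src,dst,x0,y0,x1,y1,s):
    im=cv2.imread(src)[y0:y1,x0:x1]; im=cv2.resize(im,None,fx=s,fy=s,interpolation=cv2.INTER_CUBIC)
    for x in range((x0+9)//10*10,x1,10):
        cv2.line(im,(int((x-x0)*s),0),(int((x-x0)*s),5),(0,0,255),1)
        if x%20==0: cv2.putText(im,str(x),(int((x-x0)*s)-10,16),0,.35,(0,0,255))
    for y in range((y0+9)//10*10,y1,10):
        cv2.line(im,(0,int((y-y0)*s)),(5,int((y-y0)*s)),(0,0,255),1)
        if y%20==0: cv2.putText(im,str(y),(7,int((y-y0)*s)+4),0,.35,(0,0,255))
    cv2.imwrite(dst,im)
E
python3 - <<'E'
from h import *
crop("pics/top0.png","pics/c1.png",385,175,465,315,4)
crop("pics/top0.png","pics/c2.png",200,160,360,260,5)
crop("pics/top0.png","pics/c3.png",280,125,360,210,7)
crop("pics/scene0.png","pics/c4.png",260,160,460,290,4)
crop("pics/scene0.png","pics/c5.png",130,185,290,300,5)
E
```

```text
(no output)
```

View pics/c1.png

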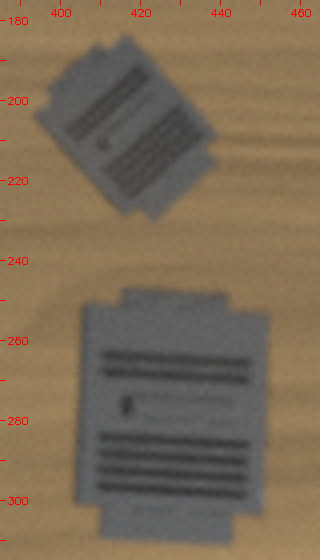

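View pics/c2.png

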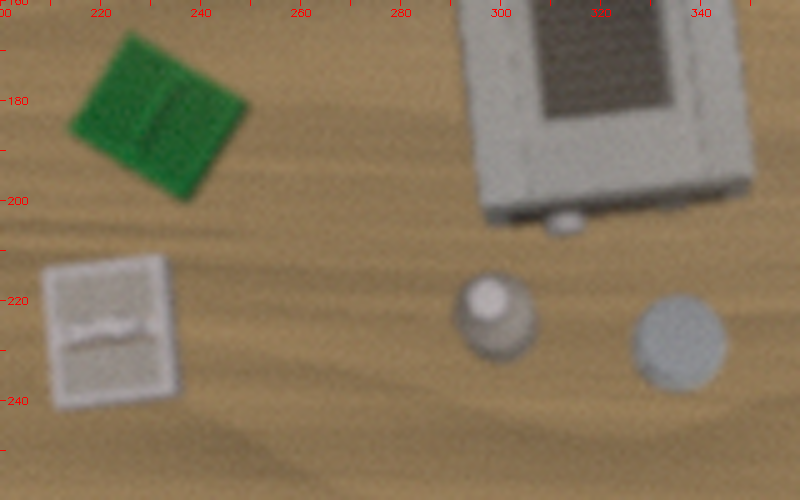

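View pics/c3.png

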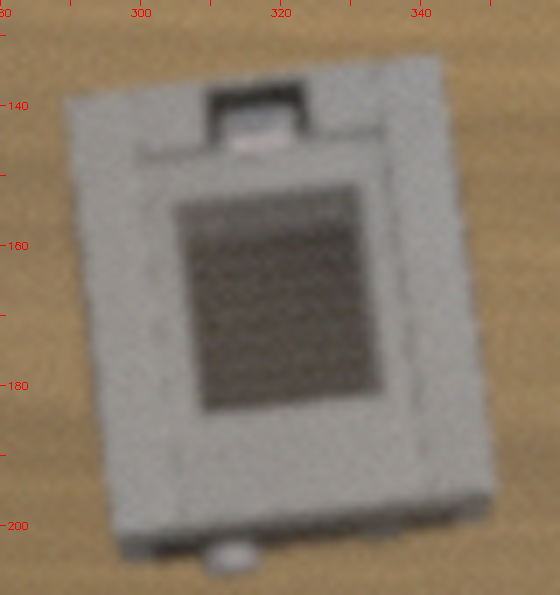

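View pics/c4.png

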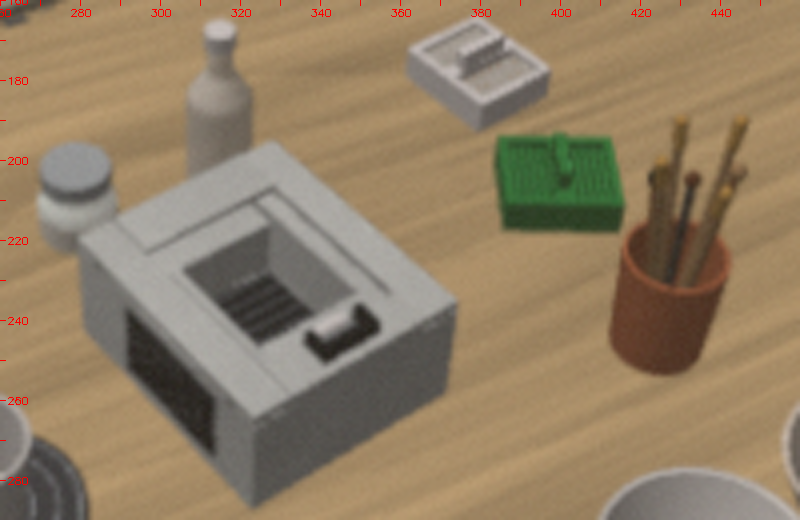

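View pics/c5.png

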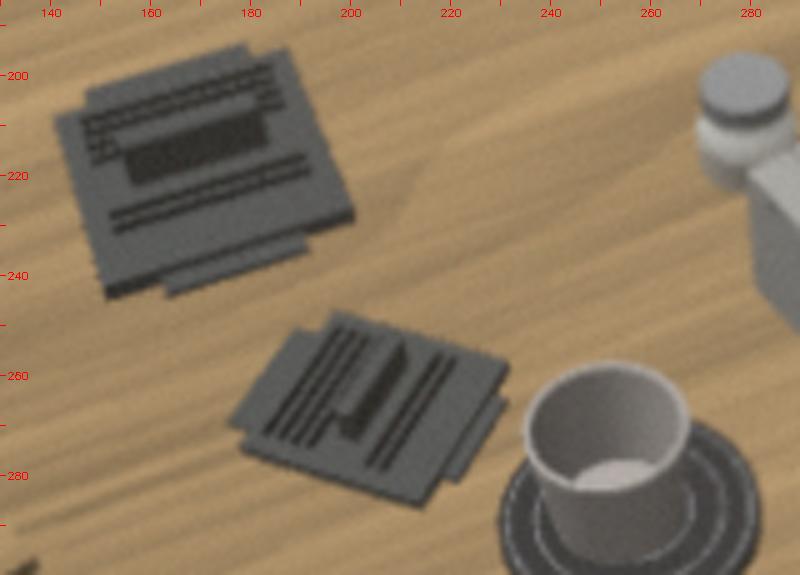

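Run:
```python
from h import *
crop("pics/top0.png","pics/c6.png",385,178,450,236,12)
crop("pics/scene0.png","pics/c7.png",170,240,240,292,11)
```

```text
(no output)
```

View pics/c6.png

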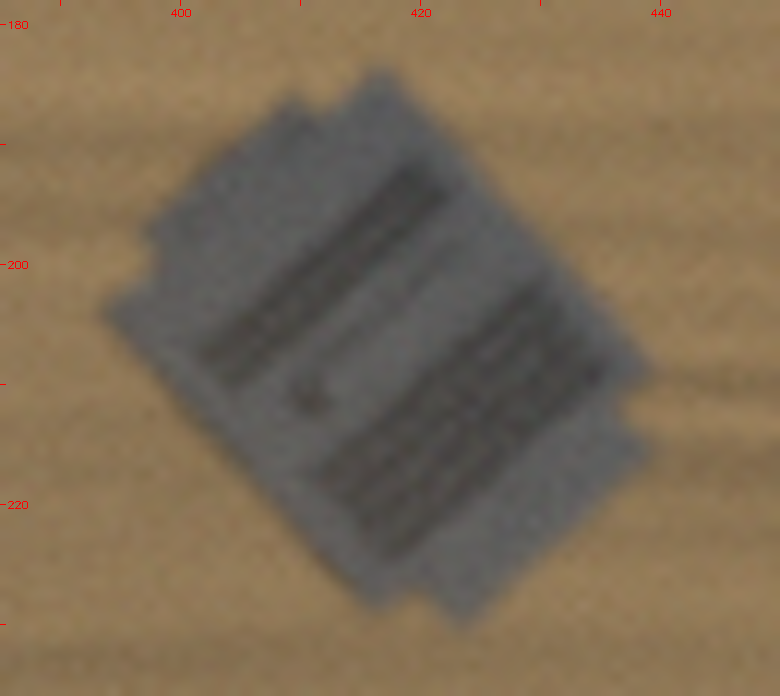

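View pics/c7.png

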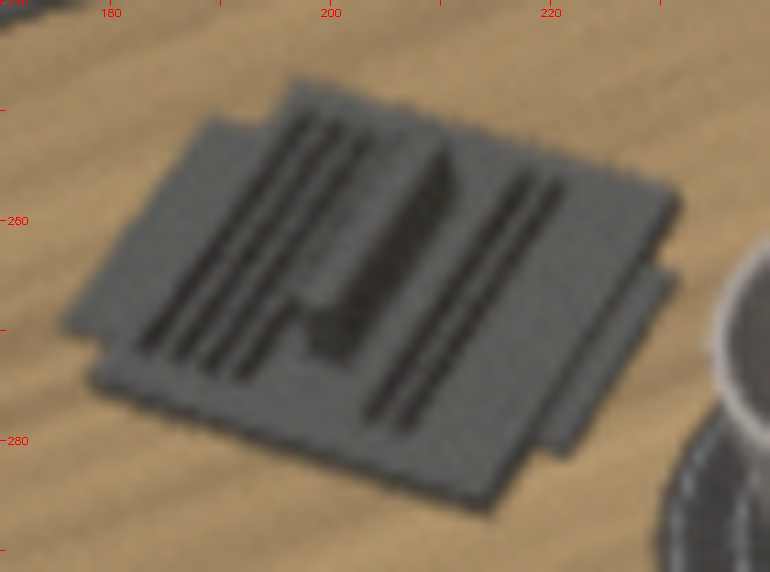

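Run:
```python
from h import *
n=np.linalg.norm
# plate top corners at z=.010, tabs z=.004
pl=unproj("top",[(394,204.3),(417,184),(440,209),(416,228.5)],.010); print("plate top",pl.round(4)[:,:2], n(pl[0]-pl[1]),n(pl[1]-pl[2]),n(pl[2]-pl[3]),n(pl[3]-pl[0]))
c=pl.mean(0);print(c)
t=unproj("top",[(397,198),(409,186.5),(439.5,215.5),(424,230)],.004);print("tabs",t.round(4)[:,:2],n(t[0]-t[1]),n(t[2]-t[3]), n(t[:2].mean(0)-c),n(t[2:].mean(0)-c))
pl=unproj("scene",[(178,274),(197,247),(232,257.5),(214.5,285.5)],.010);print("plate sc",pl.round(4)[:,:2], n(pl[0]-pl[1]),n(pl[1]-pl[2]),n(pl[2]-pl[3]),n(pl[3]-pl[0]),pl.mean(0))
c=pl.mean(0)
t=unproj("scene",[(176,269.5),(189,251),(231.5,265.5),(221.5,281.5)],.004);print("tabs",t.round(4)[:,:2],n(t[0]-t[1]),n(t[2]-t[3]), n(t[:2].mean(0)-c),n(t[2:].mean(0)-c))
# large cover
pl=unproj("top",[(406,251),(452,253),(450,304),(404,301)],.012);print("large", n(pl[0]-pl[1]),n(pl[1]-pl[2]))
```

```text
plate top [[ 0.4624 -0.2452]
 [ 0.5314 -0.3218]
 [ 0.4497 -0.3965]
 [ 0.3844 -0.3165]] 0.10308543568614828 0.1107258752187708 0.10325733572286121 0.10566209425559554
[ 0.45695339 -0.31999386  0.01      ]
tabs [[ 0.4844 -0.2562]
 [ 0.5236 -0.2963]
 [ 0.429  -0.396 ]
 [ 0.3805 -0.344 ]] 0.05611568307617161 0.0710941600523586 0.06451632812028123 0.0725261696668722
plate sc [[ 0.4594 -0.3928]
 [ 0.3894 -0.3163]
 [ 0.473  -0.2423]
 [ 0.5421 -0.3182]] 0.1037189311965231 0.11171164729997102 0.10262693084807868 0.11129433029712434 [ 0.46597881 -0.31738265  0.01      ]
tabs [[ 0.4363 -0.3929]
 [ 0.3876 -0.3406]
 [ 0.4943 -0.2527]
 [ 0.5334 -0.2964]] 0.07141668300866252 0.0586282163122391 0.07341095150432499 0.0645175543548027
large 0.1496775149830717 0.1623135808219506
```

```bash
cat > fit.py <<'E'
from h import *
from scipy.optimize import least_squares
def fit(obs,x0,free=None):
    # obs list (cam, localpt, uv)
    L=np.array([o[1] for o in obs],float); 
    def res(x):
        Rz=R.from_euler('z',x[2]).as_matrix(); W=L@Rz.T+[x[0],x[1],0]
        return np.concatenate([proj(o[0],w)[0]-o[2] for o,w in zip(obs,W)])
    s=least_squares(res,x0,loss='soft_l1'); return s.x,res(s.x).reshape(-1,2)
def show(name,obs,x0):
    x,r=fit(obs,x0); print(name,x[:2].round(4),np.degrees(x[2]).round(2))
    for cam in("top","scene"):
        o=[a for a in obs if a[0]==cam]
        if len(o)>2: xx,_=fit(o,x0); print("   ",cam,xx[:2].round(4),np.degrees(xx[2]).round(2))
    for a,b in zip(obs,r): print("     ",a[0],a[1],b.round(1))
    return x
if __name__=="__main__":
    T,S="top","scene"
    z=.1
    ext=[(T,(.1,.085,z),(289.5,139)),(T,(.1,-.085,z),(343,133.3)),(T,(-.1,-.085,z),(350.5,195.5)),(T,(-.1,.085,z),(296.5,201)),
     (S,(-.1,-.085,z),(279.5,219.5)),(S,(-.1,.085,z),(328.7,195.7)),(S,(.1,.085,z),(374.2,235.7)),(S,(.1,-.085,z),(323.2,265)),
     (S,(.1,-.085,0),(323.4,286.5)),(S,(.1,.085,0),(371.5,258.5)),(S,(-.1,-.085,0),(280.7,240.5))]
    show("ext",ext,[.55,0,0])
    z=.03;a,b=.045,.039
    cas=[(T,(a,b,z),(208.7,214)),(T,(a,-b,z),(232.5,211.3)),(T,(-a,-b,z),(235.8,238.5)),(T,(-a,b,z),(211,241.8)),
     (S,(-a,-b,z),(362,174.5)),(S,(-a,b,z),(378.7,165.2)),(S,(a,b,z),(397.5,177)),(S,(a,-b,z),(380.5,185.7)),(S,(a,-b,0),(380.2,192.5))]
    show("cas",cas,[.45,.25,0])
    a,b=.056,.0525;z=.01
    cov=[(T,(a,b,z),(394,204.3)),(T,(a,-b,z),(417,184)),(T,(-a,-b,z),(440,209)),(T,(-a,b,z),(416,228.5)),
     (T,(-.074,-.037,.004),(439.8,215.5)),(T,(-.074,.037,.004),(424,230)),(T,(.066,.03,.004),(397,198)),(T,(.066,-.03,.004),(409.3,186.5)),
     (S,(-a,b,z),(178,274)),(S,(-a,-b,z),(197,247)),(S,(a,-b,z),(232,257.5)),(S,(a,b,z),(214.5,285.5)),(S,(a,b,0),(214.5,287)),
     (S,(-.074,.037,.004),(176,269.5)),(S,(-.074,-.037,.004),(189,251)),(S,(.066,-.03,.004),(231.5,265.5)),(S,(.066,.03,.004),(221.5,281.5))]
    # guess yaw either way
    for y in(np.radians(40),np.radians(130),np.radians(-50),np.radians(220)): x,r=fit(cov,[.46,-.32,y]);print(np.degrees(x[2]),x[:2],abs(r).mean())
    show("cov",cov,x if 0 else [.46,-.32,np.radians(130)])
E
python3 fit.py
```

```text
ext [0.565  0.0013] 7.56
    top [ 0.5619 -0.0014] 7.43
    scene [0.5681 0.0012] 7.64
      top (0.1, 0.085, 0.1) [-1.  -1.1]
      top (0.1, -0.085, 0.1) [-0.7 -1.3]
      top (-0.1, -0.085, 0.1) [-0.3 -1.1]
      top (-0.1, 0.085, 0.1) [-1.5 -0.5]
      scene (-0.1, -0.085, 0.1) [-0.7 -1.9]
      scene (-0.1, 0.085, 0.1) [-0.5 -2.1]
      scene (0.1, 0.085, 0.1) [ 0.1 -1.6]
      scene (0.1, -0.085, 0.1) [-0.4 -1.6]
      scene (0.1, -0.085, 0) [-1.3  1.5]
      scene (0.1, 0.085, 0) [-0.7  0.4]
      scene (-0.1, -0.085, 0) [-0.3  2. ]
cas [0.3805 0.3106] 9.5
    top [0.3773 0.3088] 8.57
    scene [0.3852 0.3101] 10.1
      top (0.045, 0.039, 0.03) [-0.7 -0.7]
      top (0.045, -0.039, 0.03) [-0.7 -1.5]
      top (-0.045, -0.039, 0.03) [-0.7 -1. ]
      top (-0.045, 0.039, 0.03) [ 0.1 -0.8]
      scene (-0.045, -0.039, 0.03) [-0.9 -2.7]
      scene (-0.045, 0.039, 0.03) [-0.7 -2.1]
      scene (0.045, 0.039, 0.03) [-0.4 -0.7]
      scene (0.045, -0.039, 0.03) [-0.4 -0. ]
      scene (0.045, -0.039, 0) [-1.1  0.3]
43.75917616438084 [ 0.45713812 -0.32125927] 10.405206242502121
43.7
[... 369 characters left out ...]

      top (-0.056, -0.0525, 0.01) [ 0.4 -1. ]
      top (-0.056, 0.0525, 0.01) [1.7 1.3]
      top (-0.074, -0.037, 0.004) [ 0.7 -0.1]
      top (-0.074, 0.037, 0.004) [0.5 0.8]
      top (0.066, 0.03, 0.004) [-0.7  0.1]
      top (0.066, -0.03, 0.004) [-0.  -0.6]
      scene (-0.056, 0.0525, 0.01) [ 16.1 -28.4]
      scene (-0.056, -0.0525, 0.01) [-21.5  26. ]
      scene (0.056, -0.0525, 0.01) [-19.4  26.1]
      scene (0.056, 0.0525, 0.01) [ 15.2 -30.5]
      scene (0.056, 0.0525, 0) [ 15.6 -29.7]
      scene (-0.074, 0.037, 0.004) [ 10.3 -20.1]
      scene (-0.074, -0.037, 0.004) [-15.9  17.6]
      scene (0.066, -0.03, 0.004) [-11.4  14. ]
      scene (0.066, 0.03, 0.004) [  8.2 -18.4]
```

```bash
cat > edge.py <<'E'
from h import *
from scipy.optimize import least_squares
from scipy.ndimage import map_coordinates
def pose(x):  # x,y,yaw or 6: pos+rotvec
    if len(x)==3: return R.from_euler('z',x[2]).as_matrix(),np.array([x[0],x[1],0])
    return R.from_rotvec(x[3:]).as_matrix(),np.array(x[:3])
def track(edges,ims,x0,search=4,it=6,n=15,bias=None,verbose=1):
    """edges: (cam,p,q) local. find strongest colour gradient along the normal"""
    bias=bias or {"top":(0,0),"scene":(0,0)}
    x=np.array(x0,float)
    for k in range(it):
        s=search if k<2 else 2.0
        M,t=pose(x); C=[]
        for e,(cam,p,q) in enumerate(edges):
            f=np.linspace(.12,.88,n)[:,None]; L=np.array(p)*(1-f)+np.array(q)*f
            uv=proj(cam,L@M.T+t)+bias[cam]; d=uv[-1]-uv[0]; nn=np.array([-d[1],d[0]])/np.linalg.norm(d)
            o=np.arange(-s-1,s+1.01,.25); S=uv[:,None]+o[None,:,None]*nn
            I=ims[cam].astype(float); V=np.stack([map_coordinates(I[...,c],[S[...,1],S[...,0]],order=1) for c in range(3)],-1)
            V=V.mean(0) if False else V
            # average along edge in blocks of whole edge for noise
            G=(V[:,8:]-V[:,:-8])/2; g=np.linalg.norm(G.reshape(n,-1,3),axis=2); oo=o[4:-4]
            # smooth along the edge
            g=np.array([g[max(0,i-2):i+3].mean(0) for i in range(n)])
            j=g.argmax(1)
            for i in range(n):
                w=g[i]*(abs(oo-oo[j[i]])<=1); w=w**2; off=(w*oo).sum()/w.sum()
                C.append((e,cam,L[i],uv[i]+off*nn,nn,g[i].max()))
        def res(y):
            M,t=pose(y); r=[]
            for cam in("top","scene"):
                cc=[c for c in C if c[1]==cam]
                if cc:
                    pr=proj(cam,np.array([c[2] for c in cc])@M.T+t)+bias[cam]
                    r.append(((pr-np.array([c[3] for c in cc]))*np.array([c[4] for c in cc])).sum(1))
            return np.concatenate(r)
        x=least_squares(res,x,loss='soft_l1',f_scale=.5).x
    r=res(x); order=[c for cam in("top","scene") for c in C if c[1]==cam]
    if verbose:
        for e in range(len(edges)):
            rr=[r[i] for i,c in enumerate(order) if c[0]==e]; gg=[c[5] for c in order if c[0]==e]
            print("    ",edges[e][0],np.round(edges[e][1],3),np.round(edges[e][2],3),"res %.2f sd %.2f g %.0f"%(np.mean(rr),np.std(rr),np.mean(gg)))
    return x
def both(name,E,ims,x0,**k):
    for cams in(("top",),("scene",),("top","scene")):
        e=[a for a in E if a[0] in cams]
        if e:
            x=track(e,ims,x0,verbose=len(cams)==2,**k); print(name,cams,x[:-1].round(4),np.degrees(x[-1]).round(2)) if len(x)==3 else print(name,cams,x.round(4))
    return x
T,S="top","scene"
def rect(cam,x0,x1,y0,y1,z,sides="FBLR"):
    d={"F":((x0,y0,z),(x0,y1,z)),"B":((x1,y0,z),(x1,y1,z)),"L":((x0,y1,z),(x1,y1,z)),"R":((x0,y0,z),(x1,y0,z))}
    return [(cam,)+d[s] for s in sides]
EXT=rect(T,-.1,.1,-.085,.085,.1,"BLRF")+rect(S,-.1,.1,-.085,.085,.1,"FBLR")+rect(S,-.1,.1,-.085,.085,0,"BR")+\
    [(T,(-.048,-.042,.09),(-.048,.042,.09)),(T,(-.048,.042,.09),(.048,.042,.09)),(T,(-.048,-.042,.09),(.048,-.042,.09))]
CAS=rect(T,-.045,.045,-.039,.039,.03)+rect(S,-.045,.045,-.039,.039,.03,"FL")+rect(S,-.045,.045,-.039,.039,0,"BR")
COV=rect(T,-.056,.056,-.0525,.0525,.01,"LR")+[(T,(-.074,-.037,.003),(-.074,.037,.003)),(T,(.066,-.03,.003),(.066,.03,.003))]+\
   rect(S,-.056,.056,-.0525,.0525,.01,"R")+rect(S,-.056,.056,-.0525,.0525,.0,"L")+[(S,(-.074,-.037,.003),(-.074,.037,.003)),(S,(.066,-.03,.003),(.066,.03,.003))]
if __name__=="__main__":
    ims={c:cv2.imread(f"pics/{c}0.png") for c in(T,S)}
    both("ext",EXT,ims,[.565,.0013,np.radians(7.5)])
    both("cas",CAS,ims,[.38,.31,np.radians(9)])
    both("cov",COV,ims,[.461,-.319,np.radians(43)])
E
python3 edge.py
```

```text
ext ('top',) [ 5.627e-01 -2.000e-04] 7.98
ext ('scene',) [0.5655 0.    ] 8.08
     top [ 0.1   -0.085  0.1  ] [0.1   0.085 0.1  ] res 0.32 sd 0.79 g 27
     top [-0.1    0.085  0.1  ] [0.1   0.085 0.1  ] res -0.29 sd 0.12 g 24
     top [-0.1   -0.085  0.1  ] [ 0.1   -0.085  0.1  ] res 0.29 sd 0.10 g 23
     top [-0.1   -0.085  0.1  ] [-0.1    0.085  0.1  ] res 0.26 sd 0.08 g 40
     scene [-0.1   -0.085  0.1  ] [-0.1    0.085  0.1  ] res -0.91 sd 0.18 g 30
     scene [ 0.1   -0.085  0.1  ] [0.1   0.085 0.1  ] res -0.63 sd 1.07 g 56
     scene [-0.1    0.085  0.1  ] [0.1   0.085 0.1  ] res -0.36 sd 0.07 g 30
     scene [-0.1   -0.085  0.1  ] [ 0.1   -0.085  0.1  ] res -0.27 sd 0.03 g 36
     scene [ 0.1   -0.085  0.   ] [0.1   0.085 0.   ] res 0.23 sd 0.04 g 39
     scene [-0.1   -0.085  0.   ] [ 0.1   -0.085  0.   ] res 1.46 sd 0.17 g 36
     top [-0.048 -0.042  0.09 ] [-0.048  0.042  0.09 ] res 0.18 sd 0.08 g 45
     top [-0.048  0.042  0.09 ] [0.048 0.042 0.09 ] res -0.44 sd 0.07 g 38
     top [-0.048 -0.042  0.09 ] [ 0.048 -0.042  0.09 ] res 0.52 sd 0.07 g 36
ext ('top', 'scene') 
[... 793 characters left out ...]
6
cov ('scene',) [ 0.4648 -0.3204] 42.21
     top [-0.056  0.052  0.01 ] [0.056 0.052 0.01 ] res 0.41 sd 0.07 g 21
     top [-0.056 -0.052  0.01 ] [ 0.056 -0.052  0.01 ] res -0.26 sd 0.05 g 20
     top [-0.074 -0.037  0.003] [-0.074  0.037  0.003] res 0.39 sd 0.08 g 18
     top [ 0.066 -0.03   0.003] [0.066 0.03  0.003] res 0.26 sd 0.20 g 21
     scene [-0.056 -0.052  0.01 ] [ 0.056 -0.052  0.01 ] res -1.70 sd 0.01 g 26
     scene [-0.056  0.052  0.   ] [0.056 0.052 0.   ] res 0.97 sd 0.03 g 32
     scene [-0.074 -0.037  0.003] [-0.074  0.037  0.003] res -0.11 sd 0.07 g 36
     scene [ 0.066 -0.03   0.003] [0.066 0.03  0.003] res -0.57 sd 0.03 g 43
cov ('top', 'scene') [ 0.4596 -0.3163] 41.8
```

```bash
cat > go.py <<'E'
from h import *
from plant import *
def down(yaw,tilt=None):
    """tool z down, tool y along world angle yaw (deg)"""
    a=np.radians(yaw); y=np.array([np.cos(a),np.sin(a),0]); z=np.array([0,0,-1.]); return np.c_[np.cross(y,z),y,z]
def to(pos,Rt,st=None):
    st=st or read_state(); R0=R.from_rotvec(st["orientation"]).as_matrix()
    d=R0.T@(np.array(pos)-st["tool_pos"])/.1; w=R.from_matrix(R0.T@Rt).as_rotvec()/np.pi
    print("t %.2f at"%st["t"],st["tool_pos"].round(4),"F",st["force"].round(1),"open %.4f"%st["opening"],"| shift",d.round(3),"turn",w.round(4))
E
python3 - <<'E'
from go import *
s=read_state(); R0=R.from_rotvec(s["orientation"]).as_matrix(); print(R0.round(3), np.degrees(np.arctan2(R0[1,1],R0[0,1])))
to([.38,.312,.10],down(8.2));to([.38,.312,.10],down(188.2))
for n,uv,z in(("bottle",(297,219.5),.16),("jar",(335.8,228),.068),("pot",(238,128),.09),("cup",(403,130),.17),("bowl2",(284,73),.06)):
    print(n,unproj("top",uv,z).round(3))
print(unproj("scene",[(314.5,169.5),(278.5,201),(427,225),(252,265)],.16))
E
```

```text
[[-0.948  0.319 -0.001]
 [ 0.319  0.948 -0.002]
 [ 0.    -0.002 -1.   ]] 71.38804705055855
t 0.10 at [0.1913 0.5681 0.2177] F [-0.7 -0.1 -0.3] open 0.0931 | shift [-2.606 -1.823  1.18 ] turn [-5.00e-04  3.00e-04  3.51e-01]
t 0.10 at [0.1913 0.5681 0.2177] F [-0.7 -0.1 -0.3] open 0.0931 | shift [-2.606 -1.823  1.18 ] turn [-3.00e-04 -6.00e-04 -6.49e-01]
bottle [[0.39  0.062 0.16 ]]
jar [[ 0.376 -0.054  0.068]]
pot [[0.686 0.262 0.09 ]]
cup [[ 0.664 -0.248  0.17 ]]
bowl2 [[0.889 0.124 0.06 ]]
[[ 0.40385124  0.05469653  0.16      ]
 [ 0.47680305 -0.09357083  0.16      ]
 [ 0.73537236  0.19670989  0.16      ]
 [ 0.64610023 -0.24101072  0.16      ]]
```

Call:
move_arm:
  series:
    - [-0.4, -0.3, 0, 0, 0, 0.045, -0.1]
    - [-0.8, -0.6, 0, 0, 0, 0.09, -0.1]
    - [-1, -0.75, 0, 0, 0, 0.135, -0.1]
    - [-1, -0.75, 0, 0, 0, 0.18, -0.1]
    - [-1, -0.75, 0, 0, 0, 0.225, -0.1]
    - [-1, -0.75, 0, 0, 0, 0.27, -0.1]
    - [-1, -0.75, 0, 0, 0, 0.315, -0.1]
    - [-1, -0.75, 0, 0, 0, 0.351, -0.1]
  squeeze: 25

```text
t: 0.9
tool_pos: [0.2622, 0.4654, 0.2182]
orientation: [2.064, 2.369, -0.001]
force: [1.0, -0.0, -0.2]
opening: 0.042
```

```bash
python3 -c "
from go import *
to([.38,.312,.10],down(8.2))"
```

```text
t 0.90 at [0.2622 0.4654 0.2182] F [ 1.  -0.  -0.2] open 0.0420 | shift [-1.68   0.958  1.182] turn [-0.0002  0.0002 -0.0018]
```

Call:
move_arm:
  series:
    - [-0.33, 0.19, 0.1, 0, 0, 0, -0.1]
    - [-0.66, 0.38, 0.2, 0, 0, 0, -0.1]
    - [-1, 0.58, 0.3, 0, 0, 0, -0.1]
    - [-1, 0.58, 0.3, 0, 0, -0.002, -0.1]

```text
t: 1.3
tool_pos: [0.3354, 0.3712, 0.1865]
orientation: [2.053, 2.377, -0.006]
force: [0.5, 0.2, 0.4]
opening: 0.0415
```

```bash
python3 -c "
from go import *
to([.38,.312,.10],down(8.2))"
```

```text
t 1.30 at [0.3354 0.3712 0.1865] F [0.5 0.2 0.4] open 0.0415 | shift [-0.648  0.357  0.867] turn [-0.0006  0.001   0.0009]
```

Call:
move_arm:
  series:
    - [-0.3, 0.18, 0.4, 0, 0, 0, -0.1]
    - [-0.65, 0.36, 0.87, 0, 0, 0, -0.1]
    - [-0.65, 0.36, 0.87, 0, 0, 0, -0.1]
    - [-0.65, 0.36, 0.87, 0, 0, 0, -0.1]

```text
t: 1.7
tool_pos: [0.378, 0.3147, 0.0996]
orientation: [-2.051, -2.378, 0.007]
force: [0.3, 0.8, -0.1]
opening: 0.0416
```

Run:
```python
from go import *
to([.38,.312,.10],down(8.2))
for n in ("scene","top"):
    c=read_camera(n); cv2.imwrite(f"pics/{n}1.png",c["frame"][:,:,::-1])
crop("pics/scene1.png","pics/d1.png",330,100,450,220,6)
crop("pics/top1.png","pics/d2.png",180,180,280,270,6)
print(proj("scene",[read_state()["tool_pos"]]),proj("top",[read_state()["tool_pos"]]))
```

```text
t 1.70 at [0.378  0.3147 0.0996] F [ 0.3  0.8 -0.1] open 0.0416 | shift [-0.03   0.016 -0.004] turn [-0.0014  0.0005  0.0014]
[[382.75631399 155.45482428]] [[214.15858876 223.26006137]]
```

View pics/d1.png

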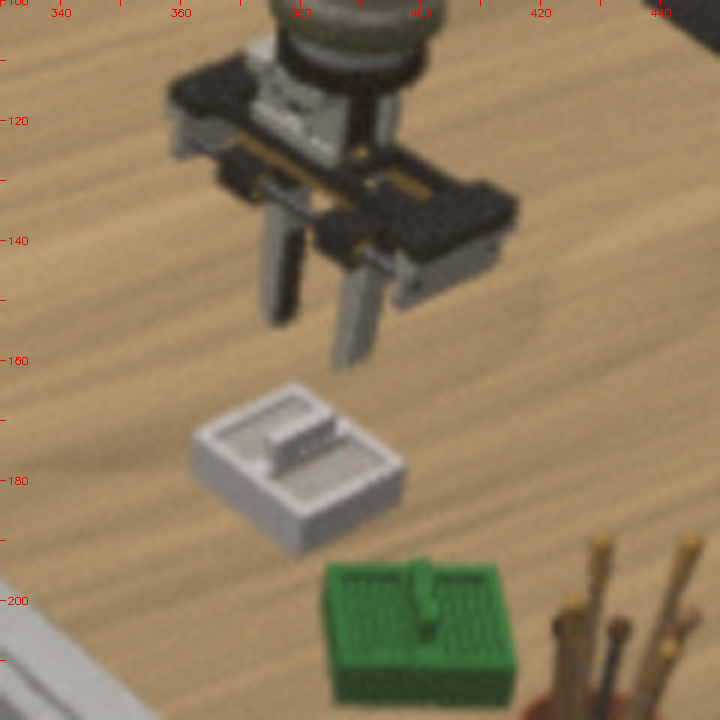

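View pics/d2.png

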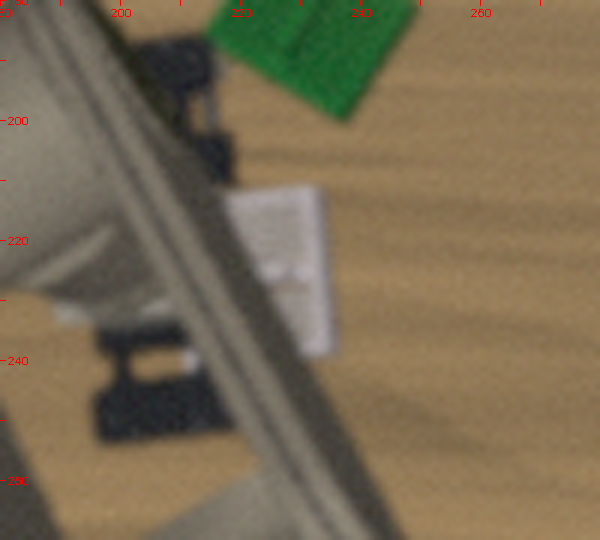

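Call:
move_arm:
  series:
    - [-0.03, 0.02, 0.25, -0.001, 0, 0.001, -0.1]
    - [-0.03, 0.02, 0.45, -0.001, 0, 0.001, -0.1]
    - [-0.03, 0.02, 0.58, -0.001, 0, 0.001, -0.1]
    - [-0.03, 0.02, 0.655, -0.001, 0, 0.001, -0.1]
    - [-0.03, 0.02, 0.66, -0.001, 0, 0.001, -0.1]
    - [-0.03, 0.02, 0.66, -0.001, 0, 0.001, -0.1]

```text
t: 2.4
tool_pos: [0.3821, 0.3141, 0.0366]
orientation: [2.051, 2.377, 0.005]
force: [0.2, 0.1, -0.3]
opening: 0.0419
```

Run:
```python
from go import *
to([.38,.312,.033],down(8.2))
c=read_camera("scene"); cv2.imwrite(f"pics/scene2.png",c["frame"][:,:,::-1])
crop("pics/scene2.png","pics/d3.png",330,110,430,210,7)
```

```text
t 2.40 at [0.3821 0.3141 0.0366] F [ 0.2  0.1 -0.3] open 0.0419 | shift [-0.017 -0.024  0.036] turn [ 0.0013 -0.0002  0.0012]
```

View pics/d3.png

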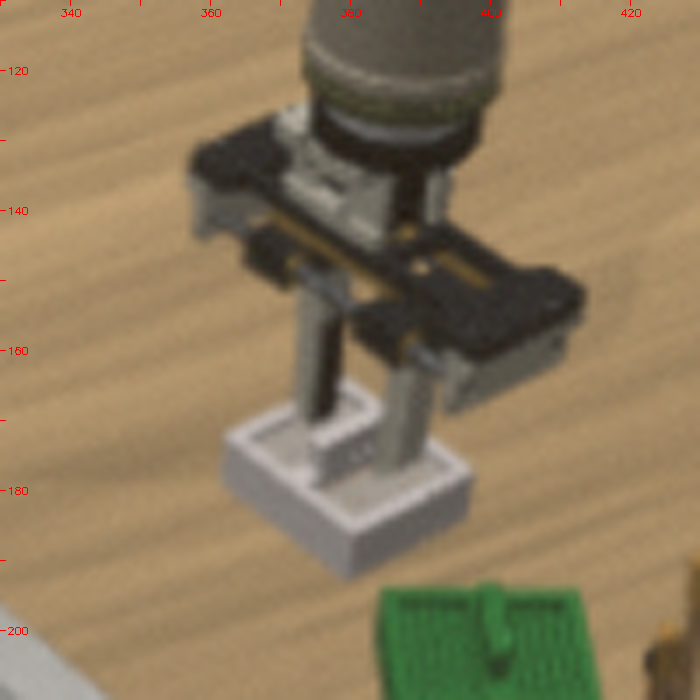

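Call:
move_arm:
  series:
    - [0, 0, 0.03, 0, 0, 0, -0.3]
    - [0, 0, 0.03, 0, 0, 0, -0.6]
    - [0, 0, 0.03, 0, 0, 0, -1]
    - [0, 0, 0.03, 0, 0, 0, -1]
    - [0, 0, 0.03, 0, 0, 0, -1]
    - [0, 0, 0.03, 0, 0, 0, -1]

```text
t: 3.05
tool_pos: [0.3817, 0.3134, 0.0327]
orientation: [2.052, 2.376, 0.004]
force: [-1.2, 0.1, 1.0]
opening: 0.0094
```

Call:
move_arm:
  series:
    - [0, 0, -0.2, 0, 0, 0, -1]
    - [0, 0, -0.5, 0, 0, 0, -1]
    - [0, 0, -0.9, 0, 0, 0, -1]
    - [0, 0, -0.9, 0, 0, 0, -1]
    - [0, 0, -0.9, 0, 0, 0, -1]

```text
t: 3.55
tool_pos: [0.3822, 0.3138, 0.1236]
orientation: [2.051, 2.376, 0.008]
force: [0.4, -0.4, -1.7]
opening: 0.0098
```

Run:
```python
from go import *
to([.5635,0,.2],down(8))
c=read_camera("scene"); cv2.imwrite(f"pics/scene3.png",c["frame"][:,:,::-1])
to([.5635,0,.2],down(8))
crop("pics/scene3.png","pics/d4.png",330,80,430,180,7)
```

```text
t 3.55 at [0.3822 0.3138 0.1236] F [ 0.4 -0.4 -1.7] open 0.0098 | shift [-3.368  1.34  -0.76 ] turn [ 0.0017 -0.0003  0.0022]
t 3.60 at [0.3812 0.3132 0.1221] F [-0.2 -0.2 -1.8] open 0.0096 | shift [-3.365  1.349 -0.775] turn [0.0009 0.     0.0022]
```

View pics/d4.png

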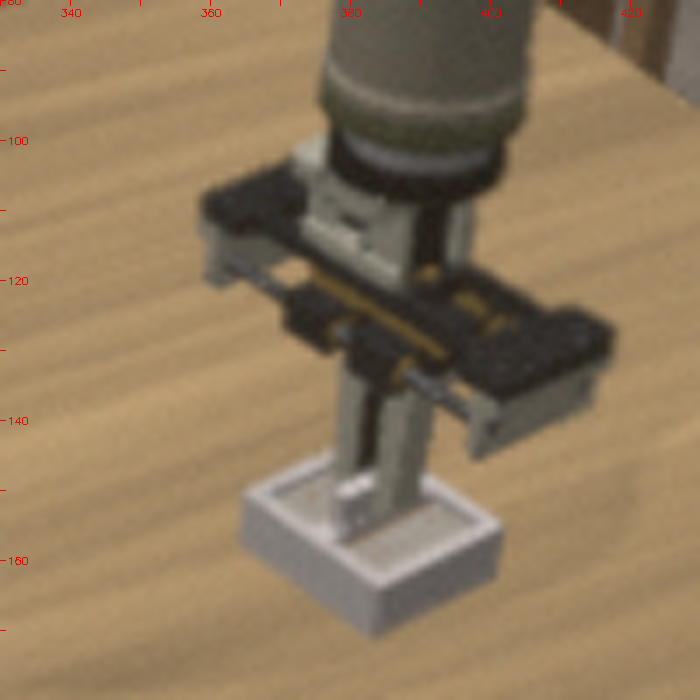

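Call:
move_arm:
  series:
    - [0, 0, -0.4, 0, 0, 0, -1]
    - [-0.2, 0.08, -0.78, 0, 0, 0, -1]
    - [-0.5, 0.2, -0.85, 0, 0, 0, -1]
    - [-0.8, 0.32, -0.85, 0, 0, 0, -1]
    - [-1, 0.4, -0.85, 0, 0, 0, -1]

```text
t: 4.1
tool_pos: [0.4354, 0.2184, 0.2061]
orientation: [2.053, 2.376, 0.0]
force: [0.2, -0.5, -1.7]
opening: 0.0094
```

Call:
move_arm:
  series:
    - [-0.35, 0.14, 0, 0, 0, 0, -1]
    - [-0.7, 0.28, 0, 0, 0, 0, -1]
    - [-1, 0.4, 0, 0, 0, 0, -1]

```text
t: 4.4
tool_pos: [0.489, 0.1253, 0.2055]
orientation: [-2.053, -2.378, 0.001]
force: [0.8, 0.3, -1.0]
opening: 0.0098
```

Call:
move_arm:
  series:
    - [-0.35, 0.14, 0, 0, 0, 0, -1]
    - [-0.7, 0.28, 0, 0, 0, 0, -1]
    - [-0.95, 0.38, 0, 0, 0, 0.002, -1]
    - [-0.95, 0.38, 0, 0, 0, 0.002, -1]

```text
t: 4.8
tool_pos: [0.5409, 0.0357, 0.2053]
orientation: [-2.065, -2.368, 0.001]
force: [-0.1, -0.7, -1.7]
opening: 0.01
```

Run:
```python
from go import *
to([.5635,0,.2],down(8))
```

```text
t 4.80 at [0.5409 0.0357 0.2053] F [-0.1 -0.7 -1.7] open 0.0100 | shift [-0.384  0.175  0.053] turn [-0.0002  0.0001 -0.001 ]
```

Call:
move_arm:
  series:
    - [-0.2, 0.1, 0.1, 0, 0, 0, -1]
    - [-0.37, 0.19, 0.3, 0, 0, -0.001, -1]
    - [-0.37, 0.19, 0.5, 0, 0, -0.001, -1]
    - [-0.37, 0.19, 0.5, 0, 0, -0.001, -1]
    - [-0.37, 0.19, 0.5, 0, 0, -0.001, -1]

```text
t: 5.3
tool_pos: [0.5637, 0.0055, 0.1567]
orientation: [-2.056, -2.375, -0.001]
force: [1.1, 0.3, -1.0]
opening: 0.0098
```

Run:
```python
from go import *
to([.5652,.0014,.15],down(8))
for n in ("scene","top"):
    c=read_camera(n); cv2.imwrite(f"pics/{n}4.png",c["frame"][:,:,::-1])
crop("pics/scene4.png","pics/d5.png",270,150,390,290,5)
crop("pics/top4.png","pics/d6.png",270,115,370,215,6)
```

```text
t 5.30 at [0.5637 0.0055 0.1567] F [ 1.1  0.3 -1. ] open 0.0098 | shift [-0.043  0.009  0.067] turn [-0.     -0.0003  0.0013]
```

View pics/d5.png

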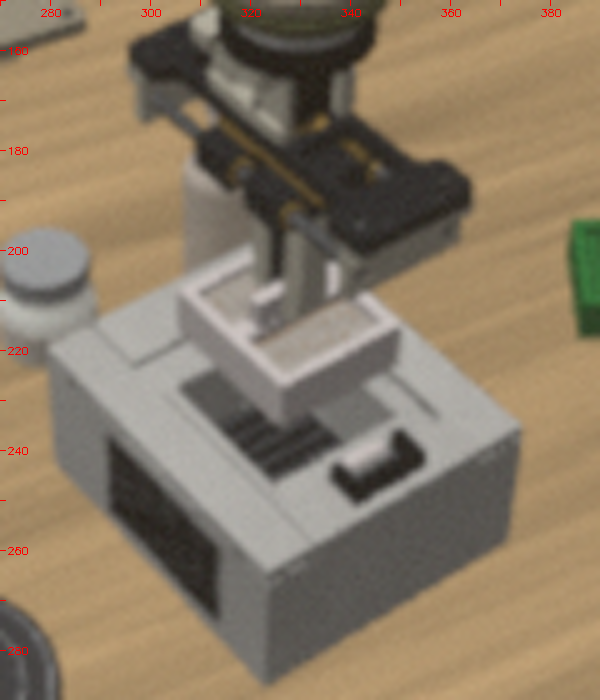

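View pics/d6.png

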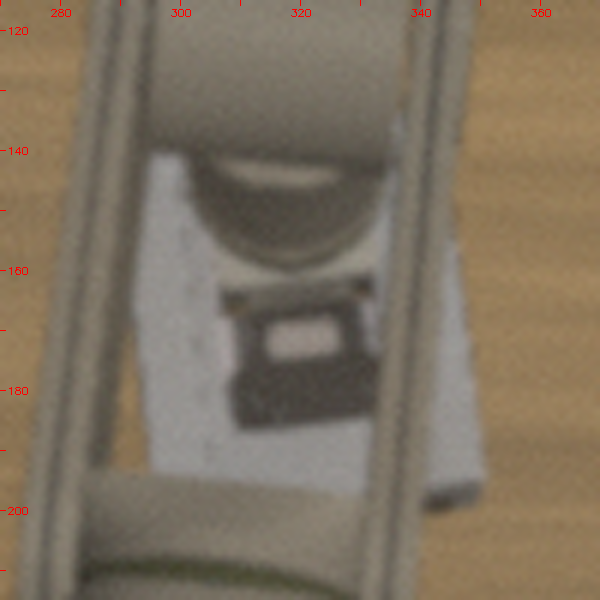

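```bash
cat > fitbay.py <<'E'
import sys
from edge import *
def run(fn,z0,x0):
    ims={"scene":cv2.imread(fn)}
    E=[(c,np.add(p,(0,0,z0)),np.add(q,(0,0,z0))) for c,p,q in rect(S,-.045,.045,-.039,.039,.03,"FR")+rect(S,-.045,.045,-.039,.039,0,"BR")]
    E+=[(S,(.045,-.039,z0+.0),(.045,-.039,z0+.03))]
    a=track(E,ims,x0,search=3)
    X=rect(S,-.1,.1,-.085,.085,.1,"LR")+rect(S,-.1,.1,-.085,.085,0,"BR")+[(S,(.1,-.085,0),(.1,-.085,.1)),(S,(-.1,-.085,0),(-.1,-.085,.1))]
    b=track(X,ims,[.5655,0,np.radians(8)])
    print("cas",a,"ext",b)
    M=R.from_euler('z',b[2]).as_matrix()[:2,:2]; print("cas in ext mm",(M.T@(a-b)[:2]*1000).round(2),np.degrees(a[2]-b[2]).round(2))
if __name__=="__main__": run(sys.argv[1],float(sys.argv[2]),[float(sys.argv[3]),float(sys.argv[4]),np.radians(8)])
E
python3 fitbay.py pics/scene4.png .124 .563 .004;python3 -c "
from go import *
read_camera('scene')
to([.5652,.0014,.15],down(8))"
```

```text
scene [-0.045 -0.039  0.154] [-0.045  0.039  0.154] res 0.23 sd 1.35 g 32
     scene [-0.045 -0.039  0.154] [ 0.045 -0.039  0.154] res -0.11 sd 0.07 g 44
     scene [ 0.045 -0.039  0.124] [0.045 0.039 0.124] res -0.16 sd 0.41 g 20
     scene [-0.045 -0.039  0.124] [ 0.045 -0.039  0.124] res 0.07 sd 0.09 g 30
     scene [ 0.045 -0.039  0.124] [ 0.045 -0.039  0.154] res 0.33 sd 0.99 g 25
     scene [-0.1    0.085  0.1  ] [0.1   0.085 0.1  ] res -0.89 sd 0.11 g 30
     scene [-0.1   -0.085  0.1  ] [ 0.1   -0.085  0.1  ] res -0.78 sd 0.05 g 38
     scene [ 0.1   -0.085  0.   ] [0.1   0.085 0.   ] res 0.29 sd 0.09 g 40
     scene [-0.1   -0.085  0.   ] [ 0.1   -0.085  0.   ] res 1.29 sd 0.35 g 40
     scene [ 0.1   -0.085  0.   ] [ 0.1   -0.085  0.1  ] res -0.11 sd 0.15 g 19
     scene [-0.1   -0.085  0.   ] [-0.1   -0.085  0.1  ] res -0.42 sd 0.32 g 22
cas [0.56515106 0.0039513  0.13722984] ext [0.56350287 0.00136104 0.1438096 ]
cas in ext mm [2.   2.33] -0.38
t 5.45 at [0.5655 0.0053 0.1592] F [ 0.5 -0.8 -0.4] open 0.0097 | shift [-0.038 -0.009  0.092] turn [0.0015 0.0001 0.0014]
```

```bash
cat > fitbay2.py <<'E'
import sys
from edge import *
X=rect(S,-.1,.1,-.085,.085,.1,"LRBF")+[(S,(-.048,-.042,.09),(-.048,.042,.09)),(S,(-.048,-.042,.09),(.048,-.042,.09))]
if __name__=="__main__":
    for f,k in(("pics/scene0.png",6),("pics/scene3.png",6),("pics/scene4.png",4)):
        ims={"scene":cv2.imread(f)}; b=track(X[:k],ims,[.5655,0,np.radians(8)],search=2); print(f,b[:2].round(4),np.degrees(b[2]))
E
python3 fitbay2.py
```

```text
scene [-0.1    0.085  0.1  ] [0.1   0.085 0.1  ] res -0.22 sd 0.01 g 30
     scene [-0.1   -0.085  0.1  ] [ 0.1   -0.085  0.1  ] res -0.31 sd 0.49 g 37
     scene [ 0.1   -0.085  0.1  ] [0.1   0.085 0.1  ] res 0.27 sd 0.09 g 52
     scene [-0.1   -0.085  0.1  ] [-0.1    0.085  0.1  ] res 0.28 sd 0.20 g 30
     scene [-0.048 -0.042  0.09 ] [-0.048  0.042  0.09 ] res -1.61 sd 0.01 g 54
     scene [-0.048 -0.042  0.09 ] [ 0.048 -0.042  0.09 ] res 0.48 sd 0.01 g 63
pics/scene0.png [0.568 0.   ] 8.069214779393416
     scene [-0.1    0.085  0.1  ] [0.1   0.085 0.1  ] res -0.21 sd 0.03 g 30
     scene [-0.1   -0.085  0.1  ] [ 0.1   -0.085  0.1  ] res -0.38 sd 0.59 g 37
     scene [ 0.1   -0.085  0.1  ] [0.1   0.085 0.1  ] res 0.28 sd 0.10 g 53
     scene [-0.1   -0.085  0.1  ] [-0.1    0.085  0.1  ] res 0.27 sd 0.22 g 30
     scene [-0.048 -0.042  0.09 ] [-0.048  0.042  0.09 ] res -1.61 sd 0.01 g 55
     scene [-0.048 -0.042  0.09 ] [ 0.048 -0.042  0.09 ] res 0.47 sd 0.02 g 64
pics/scene3.png [ 0.568 -0.   ] 8.091080973418864
     scene [-0.1    0.085  0.1  ] [0.1   0.085 0.1  ] res -0.06 sd 0.16 g 29
     scene [-0.1   -0.085  0.1  ] [ 0.1   -0.085  0.1  ] res -0.17 sd 0.71 g 39
     scene [ 0.1   -0.085  0.1  ] [0.1   0.085 0.1  ] res 0.02 sd 0.09 g 54
     scene [-0.1   -0.085  0.1  ] [-0.1    0.085  0.1  ] res -0.02 sd 0.16 g 30
pics/scene4.png [ 0.5674 -0.0009] 8.206083867635401
```

```bash
cat > fitc.py <<'E'
import sys
from edge import *
from fitbay2 import X
def casfit(fn,z0,x0,out=None):
    ims={"scene":cv2.imread(fn)}; a=.045;b=.039
    E=[(S,(-a,-b,z0+.03),(-a,.005,z0+.03)),(S,(-a,-b,z0+.03),(a,-b,z0+.03)),(S,(a,-b,z0+.03),(a,b*.8,z0+.03)),(S,(-a,-b,z0),(a,-b,z0)),(S,(a,-b,z0),(a,b,z0))]
    c=track(E,ims,x0,search=2)
    e=track(X[:4],ims,[.567,0,np.radians(8)],search=2,verbose=0)
    M=R.from_euler('z',e[2]).as_matrix()[:2,:2]
    print("cas",c.round(4),"ext",e.round(4),"cas in ext mm",(M.T@(c-e)[:2]*1000).round(2),np.degrees(c[2]-e[2]).round(2))
    im=cv2.resize(ims["scene"],None,fx=5,fy=5,interpolation=cv2.INTER_CUBIC)
    for x,ed in((c,E),(e,X)):
        M,t=pose(x)
        for _,p,q in ed:
            u=(proj(S,np.array([p,q])@M.T+t)+.5)*5-.5; cv2.line(im,*[tuple(int(v) for v in w) for w in u],(0,0,255),1)
    if out: cv2.imwrite(out,im[750:1400,1350:2000])
if __name__=="__main__": casfit(sys.argv[1],float(sys.argv[2]),[float(sys.argv[3]),float(sys.argv[4]),np.radians(8)],sys.argv[5])
E
python3 fitc.py pics/scene4.png .124 .563 .004 pics/e1.png; python3 fitc.py pics/scene4.png .127 .563 .004 pics/e1.png
```

```text
scene [-0.045 -0.039  0.154] [-0.045  0.005  0.154] res 0.69 sd 1.19 g 39
     scene [-0.045 -0.039  0.154] [ 0.045 -0.039  0.154] res -0.08 sd 0.06 g 44
     scene [ 0.045 -0.039  0.154] [0.045 0.031 0.154] res -0.26 sd 0.05 g 66
     scene [-0.045 -0.039  0.124] [ 0.045 -0.039  0.124] res 0.09 sd 0.09 g 30
     scene [ 0.045 -0.039  0.124] [0.045 0.039 0.124] res -0.12 sd 0.44 g 20
cas [0.5652 0.0039 0.1366] ext [ 0.5674 -0.0009  0.1432] cas in ext mm [-1.49  5.02] -0.38
     scene [-0.045 -0.039  0.157] [-0.045  0.005  0.157] res 0.63 sd 1.19 g 39
     scene [-0.045 -0.039  0.157] [ 0.045 -0.039  0.157] res -0.09 sd 0.06 g 44
     scene [ 0.045 -0.039  0.157] [0.045 0.031 0.157] res -0.27 sd 0.05 g 66
     scene [-0.045 -0.039  0.127] [ 0.045 -0.039  0.127] res 0.09 sd 0.09 g 29
     scene [ 0.045 -0.039  0.127] [0.045 0.039 0.127] res -0.11 sd 0.44 g 20
cas [0.5677 0.0024 0.137 ] ext [ 0.5674 -0.0009  0.1432] cas in ext mm [0.77 3.18] -0.35
```

View pics/e1.png

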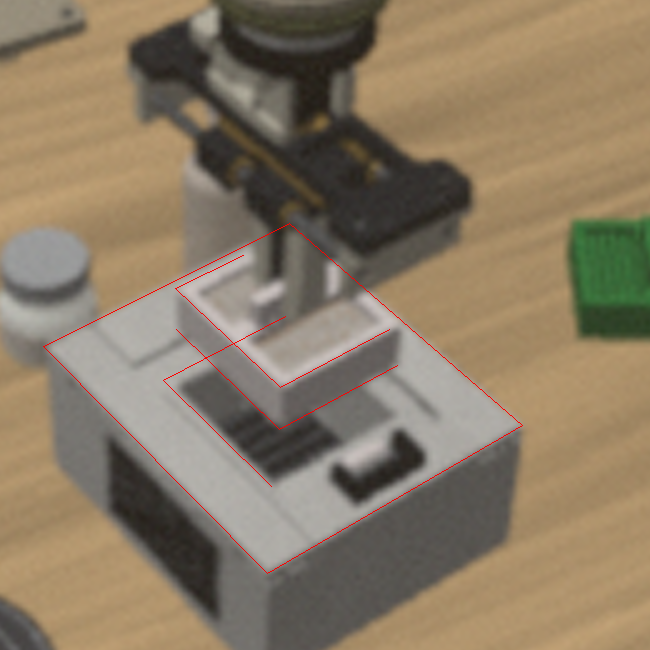

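```bash
cat >> go.py <<'E'
def avg(n=8,cam="scene",save=None):
    P_=[];Q=[];F=[];ims=[]
    for i in range(n):
        c=read_camera(cam); ims.append(c["frame"].astype(float)); s=read_state(); P_.append(s["tool_pos"]);Q.append(R.from_rotvec(s["orientation"]));F.append(s["force"])
    s=dict(s); s["tool_pos"]=np.mean(P_,0); s["orientation"]=R.concatenate(Q).mean().as_rotvec(); s["force"]=np.mean(F,0)
    print("sd pos",np.std(P_,0).round(4))
    if save: cv2.imwrite(save,np.mean(ims,0).round().astype(np.uint8)[:,:,::-1])
    return s
E
python3 - <<'E'
from go import *
s=avg(8); to([.566,.0014,.14],down(8),s)
E
```

```text
sd pos [0.0002 0.0001 0.0004]
t 5.85 at [0.5654 0.0049 0.1589] F [ 0.1 -0.2 -1.2] open 0.0095 | shift [-0.036 -0.     0.189] turn [0.0014 0.0001 0.0013]
```

Call:
move_arm:
  series:
    - [-0.035, 0.005, 0.1, 0.001, 0, 0.001, -1]
    - [-0.035, 0.005, 0.18, 0.001, 0, 0.001, -1]
    - [-0.035, 0.005, 0.18, 0.001, 0, 0.001, -1]
    - [-0.035, 0.005, 0.18, 0.001, 0, 0.001, -1]

```text
t: 6.25
tool_pos: [0.5656, 0.0013, 0.1392]
orientation: [-2.06, -2.37, 0.001]
force: [-0.0, 0.4, -1.3]
opening: 0.0099
```

Run:
```python
from go import *
s=avg(8,save="pics/scene5.png"); to([.566,.0014,.14],down(8),s)
from fitc import casfit
z=s["tool_pos"][2]-.0327
casfit("pics/scene5.png",z,[.566,0,.14],"pics/e2.png");casfit("pics/scene5.png",z-.002,[.566,0,.14],None)
```

```text
sd pos [0.0001 0.     0.0002]
t 6.65 at [0.5663 0.0013 0.1403] F [-0.   0.2 -0.8] open 0.0095 | shift [ 0.001 -0.003  0.003] turn [0.0001 0.     0.0002]
     scene [-0.045 -0.039  0.138] [-0.045  0.005  0.138] res -1.25 sd 0.54 g 35
     scene [-0.045 -0.039  0.138] [ 0.045 -0.039  0.138] res -0.01 sd 0.14 g 43
     scene [ 0.045 -0.039  0.138] [0.045 0.031 0.138] res 0.17 sd 0.13 g 64
     scene [-0.045 -0.039  0.108] [ 0.045 -0.039  0.108] res 0.01 sd 0.08 g 34
     scene [ 0.045 -0.039  0.108] [0.045 0.039 0.108] res 0.27 sd 0.14 g 19
cas [ 5.692e-01 -3.000e-04  1.596e-01] ext [ 0.5673 -0.0019  0.1525] cas in ext mm [2.06 1.36] 0.41
     scene [-0.045 -0.039  0.136] [-0.045  0.005  0.136] res -1.21 sd 0.54 g 35
     scene [-0.045 -0.039  0.136] [ 0.045 -0.039  0.136] res -0.01 sd 0.14 g 43
     scene [ 0.045 -0.039  0.136] [0.045 0.031 0.136] res 0.18 sd 0.12 g 64
     scene [-0.045 -0.039  0.106] [ 0.045 -0.039  0.106] res 0.01 sd 0.07 g 34
     scene [ 0.045 -0.039  0.106] [0.045 0.039 0.106] res 0.26 sd 0.14 g 19
cas [0.5675 0.0007 0.1594] ext [ 0.5673 -0.0019  0.1525] cas in ext mm [0.59 2.56] 0.39
```

View pics/e2.png

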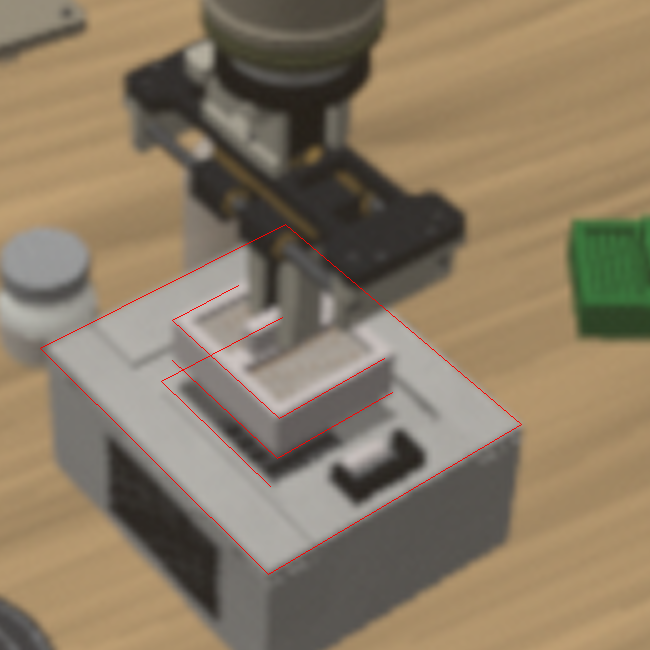

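```bash
cat > fitd.py <<'E'
import sys
from edge import *
a=.045;b=.039
def casfit(fn,z0,x0,out=None,e=(.568,-.0002,np.radians(8.08))):
    e=np.array(e); ims={"scene":cv2.imread(fn)}
    E=[(S,(-a,-b,z0+.03),(a,-b,z0+.03)),(S,(a,-b,z0+.03),(a,b*.8,z0+.03)),(S,(-a,-b,z0),(a,-b,z0)),(S,(a,-b,z0),(a,b,z0)),(S,(-a,-b,z0),(-a,-b,z0+.03)),(S,(a,b,z0),(a,b,z0+.03))]
    c=track(E,ims,x0,search=2)
    M=R.from_euler('z',e[2]).as_matrix()[:2,:2]
    print("cas",c.round(4),"cas in ext mm",(M.T@(c-e)[:2]*1000).round(2),np.degrees(c[2]-e[2]).round(2))
    im=cv2.resize(ims["scene"],None,fx=8,fy=8,interpolation=cv2.INTER_CUBIC)
    X=rect(S,-.1,.1,-.085,.085,.1,"LRBF")
    for x,ed in((c,E),(e,X)):
        M,t=pose(x)
        for _,p,q in ed:
            u=(proj(S,np.array([p,q])@M.T+t)+.5)*8-.5; cv2.line(im,*[tuple(int(v) for v in w) for w in u],(0,0,255),1)
    if out: cv2.imwrite(out,im[1500:2100,2200:3000])
if __name__=="__main__":
    casfit("pics/scene4.png",.126,[.566,.003,.14])
    casfit("pics/scene5.png",.1076,[.567,0,.14],"pics/e3.png")
E
python3 fitd.py
```

```text
scene [-0.045 -0.039  0.156] [ 0.045 -0.039  0.156] res -0.11 sd 0.07 g 44
     scene [ 0.045 -0.039  0.156] [0.045 0.031 0.156] res -0.09 sd 0.07 g 65
     scene [-0.045 -0.039  0.126] [ 0.045 -0.039  0.126] res 0.08 sd 0.10 g 30
     scene [ 0.045 -0.039  0.126] [0.045 0.039 0.126] res 0.03 sd 0.44 g 20
     scene [-0.045 -0.039  0.126] [-0.045 -0.039  0.156] res -0.46 sd 0.76 g 31
     scene [0.045 0.039 0.126] [0.045 0.039 0.156] res 0.14 sd 0.21 g 49
cas [0.5674 0.003  0.1394] cas in ext mm [-0.13  3.25] -0.09
     scene [-0.045 -0.039  0.138] [ 0.045 -0.039  0.138] res -0.04 sd 0.03 g 43
     scene [ 0.045 -0.039  0.138] [0.045 0.031 0.138] res -0.05 sd 0.04 g 64
     scene [-0.045 -0.039  0.108] [ 0.045 -0.039  0.108] res 0.06 sd 0.10 g 34
     scene [ 0.045 -0.039  0.108] [0.045 0.039 0.108] res 0.03 sd 0.21 g 19
     scene [-0.045 -0.039  0.108] [-0.045 -0.039  0.138] res -0.39 sd 0.83 g 23
     scene [0.045 0.039 0.108] [0.045 0.039 0.138] res 0.10 sd 0.22 g 39
cas [ 5.685e-01 -3.000e-04  1.406e-01] cas in ext mm [ 0.46 -0.16] -0.02
```

View pics/e3.png

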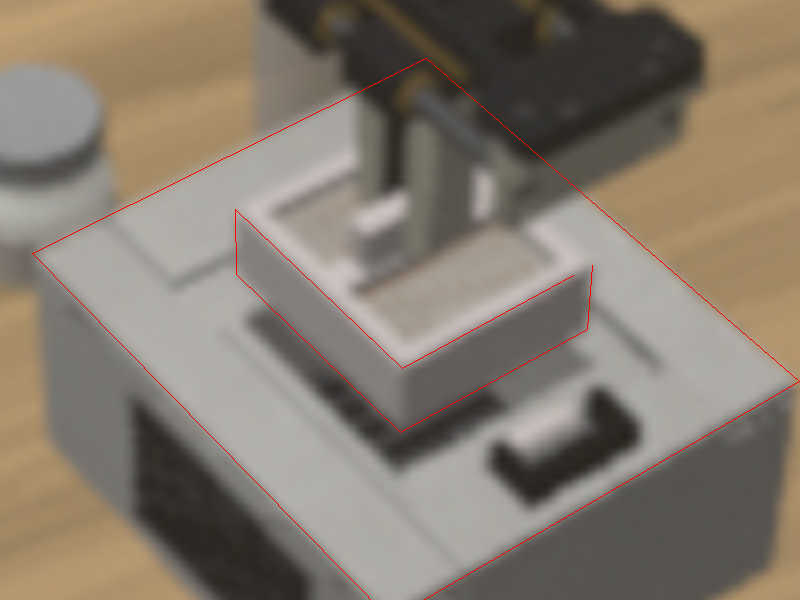

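Call:
move_arm:
  series:
    - [0, 0, 0.08, 0, 0, 0, -1]
    - [0, 0, 0.14, 0, 0, 0, -1]
    - [0, 0, 0.2, 0, 0, 0, -1]
    - [0, 0, 0.25, 0, 0, 0, -1]
    - [0, 0, 0.3, 0, 0, 0, -1]
    - [0, 0, 0.3, 0, 0, 0, -1]

```text
t: 7.25
tool_pos: [0.5655, 0.0014, 0.1089]
orientation: [-2.06, -2.37, 0.002]
force: [-1.0, 0.1, -1.1]
opening: 0.0099
```

Run:
```python
from go import *
s=avg(4,save="pics/scene6.png"); to([.566,.0014,.0677],down(8),s)
crop("pics/scene6.png","pics/e4.png",270,180,380,280,7)
```

```text
sd pos [0.0002 0.     0.0004]
t 7.45 at [0.5661 0.0013 0.11  ] F [ 0.1  0.1 -1.2] open 0.0098 | shift [ 0.001 -0.001  0.423] turn [-0.     -0.      0.0002]
```

View pics/e4.png

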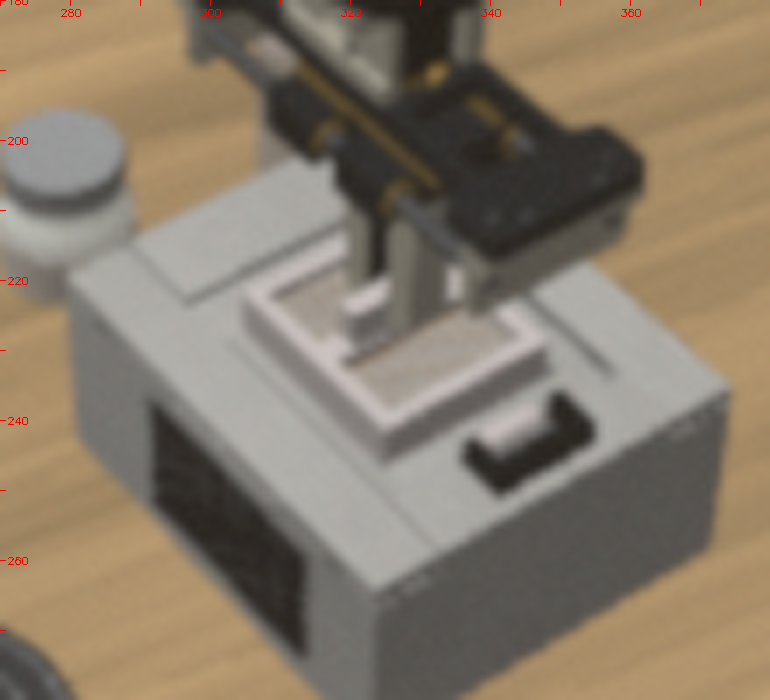

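Call:
move_arm:
  series:
    - [0, 0, 0.1, 0, 0, 0, -1]
    - [0, 0, 0.2, 0, 0, 0, -1]
    - [0, 0, 0.3, 0, 0, 0, -1]
    - [0, 0, 0.36, 0, 0, 0, -1]
    - [0, 0, 0.4, 0, 0, 0, -1]
    - [0, 0, 0.42, 0, 0, 0, -1]
    - [0, 0, 0.42, 0, 0, 0, -1]
    - [0, 0, 0.42, 0, 0, 0, -1]

```text
t: 8.25
tool_pos: [0.5664, 0.0013, 0.0684]
orientation: [2.06, 2.371, 0.001]
force: [0.6, -0.3, -0.3]
opening: 0.0091
```

Run:
```python
from go import *
s=avg(3,save="pics/scene7.png"); to([.566,.0014,.0677],down(8),s)
```

```text
sd pos [0. 0. 0.]
t 8.40 at [0.5664 0.0013 0.0683] F [ 0.6 -0.1 -0.6] open 0.0098 | shift [ 0.001 -0.004  0.006] turn [0.0002 0.     0.0002]
```

Call:
move_arm:
  series:
    - [0, 0, 0.01, 0, 0, 0, -1]
    - [0, 0, 0.015, 0, 0, 0, -1]
    - [0, 0, 0.015, 0, 0, 0, -1]

```text
t: 8.7
tool_pos: [0.5664, 0.0013, 0.0678]
orientation: [2.06, 2.371, 0.001]
force: [-5.3, -0.2, 8.5]
opening: 0.0095
```

Floor contact is confirmed by 8.5 N upward, so I'll open and retreat straight up.

Call:
move_arm:
  series:
    - [0, 0, 0, 0, 0, 0, -0.6]
    - [0, 0, 0, 0, 0, 0, -0.3]
    - [0, 0, 0, 0, 0, 0, -0.3]
    - [0, 0, 0, 0, 0, 0, -0.3]
    - [0, 0, -0.1, 0, 0, 0, -0.3]
    - [0, 0, -0.3, 0, 0, 0, -0.3]
    - [0, 0, -0.6, 0, 0, 0, -0.3]
    - [0, 0, -1, 0, 0, 0, -0.3]

```text
t: 9.5
tool_pos: [0.5647, 0.0014, 0.1664]
orientation: [-2.059, -2.369, 0.003]
force: [1.1, -0.3, 0.0]
opening: 0.0326
```

Call:
move_arm:
  series:
    - [-0.1, 0, -0.4, 0, 0, 0, -0.1]
    - [-0.3, 0, -0.8, 0, 0, 0, -0.1]
    - [-0.5, 0, -1, 0, 0, 0, -0.1]
    - [-1, 0, -1, 0, 0, 0, -0.1]

```text
t: 9.9
tool_pos: [0.5824, -0.0964, 0.2731]
orientation: [2.051, 2.37, 0.008]
force: [0.8, -1.1, -0.4]
opening: 0.0421
```

Run:
```python
from go import *
c=read_camera("top"); cv2.imwrite("pics/top8.png",c["frame"][:,:,::-1])
s=avg(1,save="pics/scene8.png"); to([.46,-.317,.15],down(42),s)
crop("pics/scene8.png","pics/e5.png",270,180,380,280,7)
```

```text
sd pos [0. 0. 0.]
t 10.00 at [ 0.5807 -0.1027  0.2685] F [ 0.3  1.1 -1. ] open 0.0420 | shift [-1.956 -1.489  1.188] turn [ 0.0004  0.0012 -0.19  ]
```

View pics/e5.png

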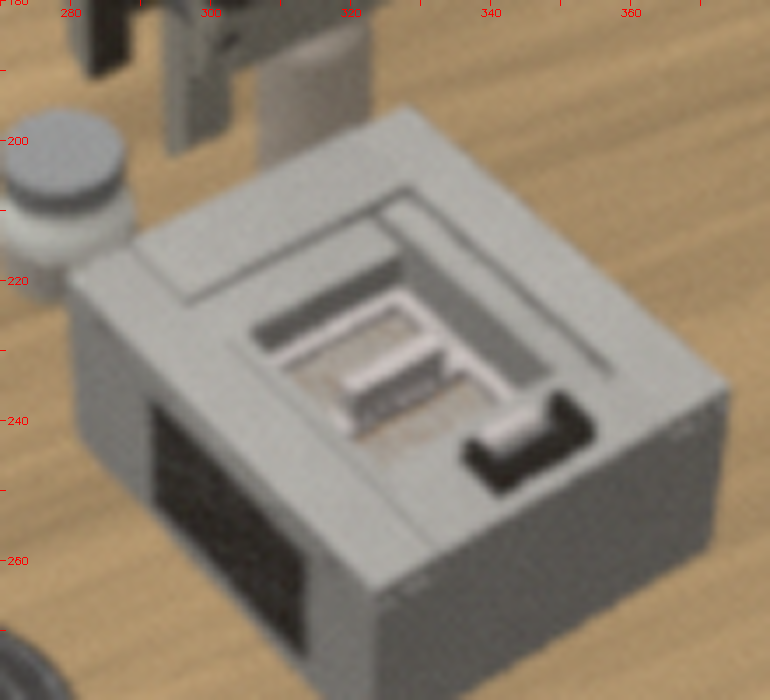

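View pics/top8.png

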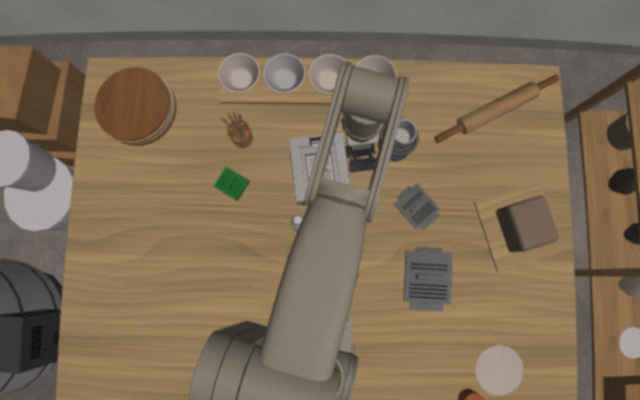

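Call:
move_arm:
  series:
    - [-0.4, -0.2, 0, 0, 0, 0, -0.1]
    - [-0.8, -0.4, 0, 0, 0, -0.04, -0.1]
    - [-1, -0.7, 0, 0, 0, -0.08, -0.1]
    - [-1, -1, 0, 0, 0, -0.12, -0.1]
    - [-1, -1, 0, 0, 0, -0.16, -0.1]
    - [-1, -1, 0, 0, 0, -0.19, -0.1]

```text
t: 10.6
tool_pos: [0.4942, -0.2108, 0.2671]
orientation: [1.267, 2.875, 0.0]
force: [0.2, 0.8, 0.8]
opening: 0.0417
```

Run:
```python
from go import *
to([.461,-.3175,.12],down(42))
```

```text
t 10.60 at [ 0.4942 -0.2108  0.2671] F [0.2 0.8 0.8] open 0.0417 | shift [-0.564 -0.965  1.47 ] turn [0.0001 0.     0.0024]
```

Call:
move_arm:
  series:
    - [-0.3, -0.45, 0.1, 0, 0, 0.002, -0.1]
    - [-0.56, -0.96, 0.3, 0, 0, 0.002, -0.1]
    - [-0.56, -0.96, 0.7, 0, 0, 0.002, -0.1]
    - [-0.56, -0.96, 1, 0, 0, 0.002, -0.1]
    - [-0.56, -0.96, 1, 0, 0, 0.002, -0.1]

```text
t: 11.1
tool_pos: [0.4585, -0.3147, 0.1613]
orientation: [-1.279, -2.859, -0.004]
force: [-0.0, 0.8, -1.0]
opening: 0.042
```

Run:
```python
from go import *
s=avg(3,save="pics/scene9.png"); to([.461,-.3175,.015],down(42),s)
crop("pics/scene9.png","pics/e6.png",160,180,270,300,6)
```

```text
sd pos [0.001  0.0006 0.0016]
t 11.25 at [ 0.4614 -0.3161  0.1668] F [0.1 0.3 0.7] open 0.0419 | shift [-0.01  -0.012  1.518] turn [-0.     -0.0005 -0.0007]
```

View pics/e6.png

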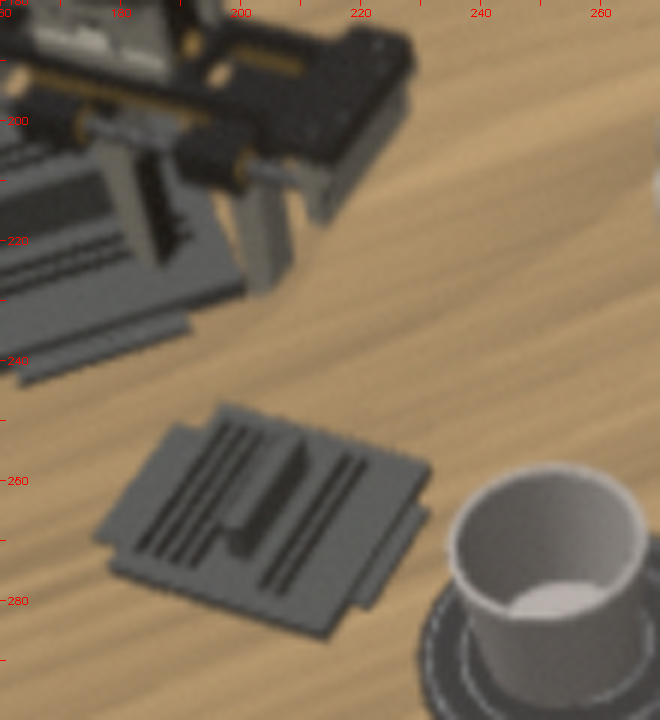

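Call:
move_arm:
  series:
    - [-0.01, -0.01, 0.4, 0, 0, 0, -0.1]
    - [-0.01, -0.01, 0.8, 0, 0, 0, -0.1]
    - [-0.01, -0.01, 1, 0, 0, 0, -0.1]
    - [-0.01, -0.01, 1, 0, 0, 0, -0.1]
    - [-0.01, -0.01, 1, 0, 0, 0, -0.1]

```text
t: 11.75
tool_pos: [0.4631, -0.3187, 0.0692]
orientation: [1.279, 2.866, -0.001]
force: [0.3, 0.6, 0.7]
opening: 0.0418
```

Run:
```python
from go import *
s=avg(3,save="pics/scene10.png"); to([.461,-.3175,.015],down(42),s)
crop("pics/scene10.png","pics/e7.png",160,190,250,290,7)
```

```text
sd pos [0.0001 0.0001 0.0001]
t 11.90 at [ 0.4635 -0.3193  0.0698] F [-0.8 -0.1  0.5] open 0.0417 | shift [ 0.032 -0.007  0.548] turn [ 0.0002  0.0015 -0.0006]
```

View pics/e7.png

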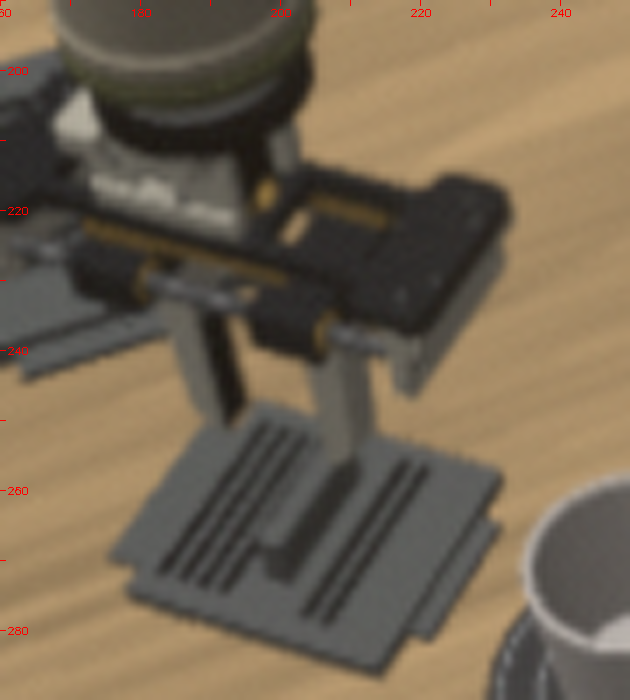

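Call:
move_arm:
  series:
    - [0.03, -0.01, 0.25, 0, 0.001, 0, -0.1]
    - [0.03, -0.01, 0.4, 0, 0.001, 0, -0.1]
    - [0.03, -0.01, 0.5, 0, 0.001, 0, -0.1]
    - [0.03, -0.01, 0.54, 0, 0.001, 0, -0.1]
    - [0.03, -0.01, 0.54, 0, 0.001, 0, -0.1]
    - [0.03, -0.01, 0.54, 0, 0.001, 0, -0.1]

```text
t: 12.5
tool_pos: [0.4592, -0.3169, 0.0132]
orientation: [-1.28, -2.867, -0.002]
force: [-0.1, 0.1, 0.3]
opening: 0.0418
```

Run:
```python
from go import *
s=avg(3,save="pics/scene11.png"); to([.461,-.3175,.015],down(42),s)
crop("pics/scene11.png","pics/e8.png",160,200,250,300,7)
```

```text
sd pos [0. 0. 0.]
t 12.65 at [ 0.4593 -0.317   0.0134] F [ 0.2  0.3 -0.2] open 0.0419 | shift [-0.015  0.009 -0.016] turn [ 0.0001 -0.0006 -0.0007]
```

View pics/e8.png

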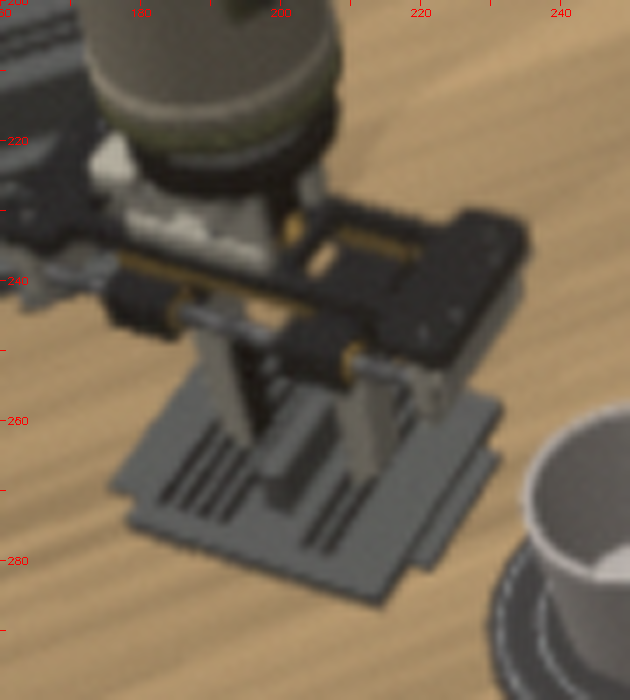

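Call:
move_arm:
  series:
    - [0, 0, 0, 0, 0, 0, -0.4]
    - [0, 0, 0, 0, 0, 0, -0.7]
    - [0, 0, 0, 0, 0, 0, -1]
    - [0, 0, 0, 0, 0, 0, -1]
    - [0, 0, 0, 0, 0, 0, -1]
    - [0, 0, 0, 0, 0, 0, -1]
  squeeze: 40

```text
t: 13.25
tool_pos: [0.4588, -0.3165, 0.0126]
orientation: [-1.28, -2.866, -0.002]
force: [-0.1, -0.2, 0.8]
opening: 0.0118
```

Run:
```python
from go import *
s=avg(3,save="pics/scene12.png"); to([.53,-.1,.25],down(8),s)
R0=R.from_rotvec(s["orientation"]).as_matrix(); print(np.degrees(np.arctan2(R0[1,1],R0[0,1])))
```

```text
sd pos [0. 0. 0.]
t 13.40 at [ 0.4588 -0.3165  0.0126] F [0.6 0.6 0.4] open 0.0118 | shift [ 1.144  1.975 -2.37 ] turn [-0.0003 -0.001   0.1882]
41.87310414034148
```

Call:
move_arm:
  series:
    - [0, 0, -0.2, 0, 0, 0, -1]
    - [0, 0, -0.5, 0, 0, 0, -1]
    - [0, 0, -0.8, 0, 0, 0, -1]
    - [0, 0, -1, 0, 0, 0, -1]
    - [0, 0, -1, 0, 0, 0, -1]

```text
t: 13.9
tool_pos: [0.4608, -0.3183, 0.116]
orientation: [1.28, 2.866, -0.001]
force: [1.2, -0.7, -1.3]
opening: 0.0118
```

Run:
```python
from go import *
s=avg(4,save="pics/scene13.png"); to([.53,-.1,.27],down(8),s)
crop("pics/scene13.png","pics/e9.png",160,140,260,260,6)
from edge import *
M,t=pose([.568,-.0002,np.radians(8.08)])
im=cv2.imread("pics/scene13.png"); k=9; im=cv2.resize(im[185:255,275:355],None,fx=k,fy=k,interpolation=cv2.INTER_CUBIC)
def L(p,q,c):
    u=(proj(S,np.array([p,q])@M.T+t)-[275,185]+.5)*k; cv2.line(im,*[tuple(int(v) for v in w) for w in u],c,1)
L((-.048,-.042,.09),(-.048,.042,.09),(0,0,255));L((-.048,-.042,.08),(-.048,.042,.08),(0,255,0));L((-.06,-.0555,.1),(-.06,.0555,.1),(255,0,0));L((-.048,.042,.09),(.048,.042,.09),(0,255,255))
cv2.imwrite("pics/e10.png",im)
```

```text
sd pos [0.0007 0.0006 0.0013]
t 14.10 at [ 0.4587 -0.3166  0.1118] F [ 0.2 -0.  -2. ] open 0.0117 | shift [ 1.143  1.976 -1.578] turn [-0.0004 -0.0011  0.1882]
```

View pics/e9.png

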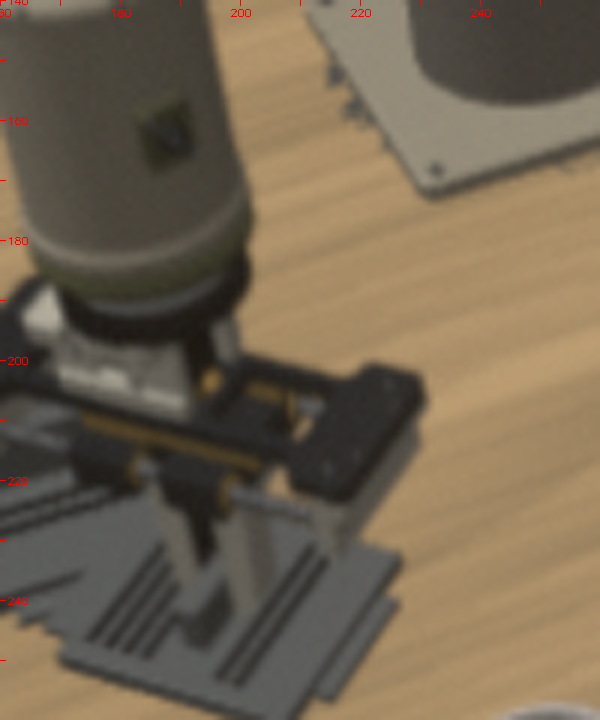

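View pics/e10.png

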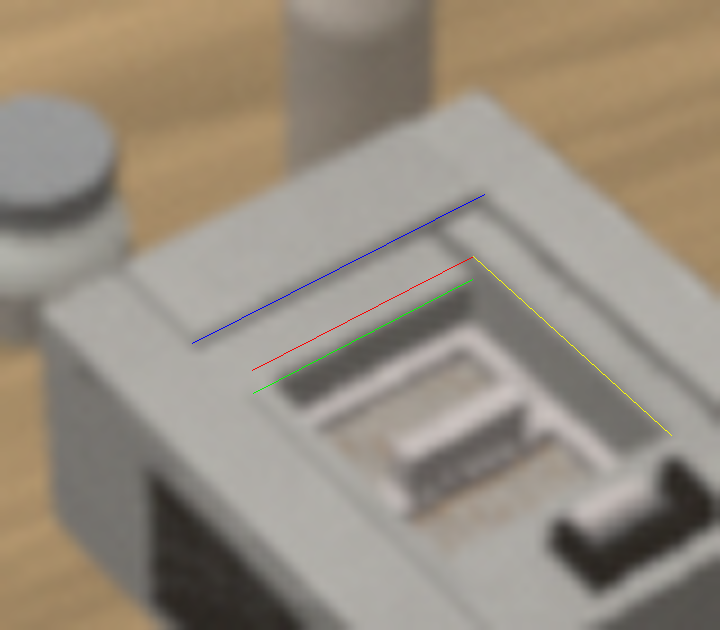

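Call:
move_arm:
  series:
    - [0, 0, -0.4, 0, 0, 0, -1]
    - [0, 0, -0.8, 0, 0, 0, -1]
    - [0, 0, -1, 0, 0, 0, -1]
    - [0, 0, -1, 0, 0, 0, -1]

```text
t: 14.5
tool_pos: [0.4604, -0.318, 0.2149]
orientation: [1.281, 2.868, 0.0]
force: [-0.5, 0.1, -1.4]
opening: 0.0117
```

Call:
move_arm:
  series:
    - [0.1, 0.2, -0.4, 0, 0, 0, -1]
    - [0.3, 0.5, -0.6, 0, 0, 0.04, -1]
    - [0.5, 0.8, -0.6, 0, 0, 0.08, -1]
    - [0.7, 1, -0.6, 0, 0, 0.12, -1]
    - [0.7, 1, -0.6, 0, 0, 0.16, -1]
    - [0.7, 1, -0.6, 0, 0, 0.188, -1]

```text
t: 15.1
tool_pos: [0.4863, -0.1967, 0.2692]
orientation: [-2.059, -2.363, 0.001]
force: [-0.0, 0.1, -1.9]
opening: 0.0113
```

```bash
cat > cov.py <<'E'
from go import *
YAW=8.08
H=.0126
EX=np.array([np.cos(np.radians(YAW)),np.sin(np.radians(YAW)),0]);EY=np.array([-EX[1],EX[0],0])
# ext origin in robot coords: along ex .5605, along ey OY
OX=.5605; OY=None
def tool(theta,xt,zt,oy,y=0,ox=OX):
    """pose with lip tip centre at ext (xt,zt)"""
    th=np.radians(theta); Rc=R.from_euler('z',YAW,degrees=True).as_matrix()@R.from_euler('y',-theta,degrees=True).as_matrix()
    cx,cy,cz=Rc.T
    tip=EX*(ox+xt)+EY*(oy+y)+np.array([0,0,zt])
    tcp=tip+cx*.074+cz*(H-.002)
    return tcp,np.c_[cy,cx,-cz]
E
python3 - <<'E'
from cov import *
s=read_state()
oy=float(EY[:2]@[.5664,.0013]); print(oy)
for a in((20,-.05,.15),(20,-.05,.0876),(20,-.0705,.0876)): p,Rt=tool(*a,oy); print(p.round(4)); to(p,Rt,s)
E
```

```text
-0.07832361982968614
[0.5817 0.0035 0.1853]
t 15.10 at [ 0.4863 -0.1967  0.2692] F [-0.   0.1 -1.9] open 0.0113 | shift [1.848 1.223 0.843] turn [-0.1129 -0.0014 -0.0016]
[0.5817 0.0035 0.1229]
t 15.10 at [ 0.4863 -0.1967  0.2692] F [-0.   0.1 -1.9] open 0.0113 | shift [1.845 1.227 1.467] turn [-0.1129 -0.0014 -0.0016]
[0.5614 0.0006 0.1229]
t 15.10 at [ 0.4863 -0.1967  0.2692] F [-0.   0.1 -1.9] open 0.0113 | shift [1.844 1.022 1.468] turn [-0.1129 -0.0014 -0.0016]
```

Call:
move_arm:
  series:
    - [0.3, 0.2, 0, 0, 0, -0.001, -1]
    - [0.6, 0.4, 0, 0, 0, -0.001, -1]
    - [0.92, 0.61, 0, 0, 0, -0.001, -1]

```text
t: 15.4
tool_pos: [0.5339, -0.0976, 0.2692]
orientation: [-2.053, -2.368, 0.003]
force: [-0.4, 0.3, -1.5]
opening: 0.0117
```

Call:
move_arm:
  series:
    - [0.3, 0.2, 0, -0.03, 0, 0, -1]
    - [0.6, 0.4, 0, -0.06, 0, 0, -1]
    - [0.92, 0.61, 0, -0.09, 0, 0, -1]
    - [0.92, 0.61, 0.1, -0.113, 0, 0, -1]
    - [0.92, 0.61, 0.2, -0.113, 0, 0, -1]
    - [0.92, 0.61, 0.2, -0.113, 0, 0, -1]

```text
t: 16.0
tool_pos: [0.5794, 0.0011, 0.2482]
orientation: [1.896, 2.186, 0.385]
force: [-1.0, 0.0, -1.6]
opening: 0.0119
```

Run:
```python
from cov import *
s=avg(4,save="pics/scene14.png")
p,Rt=tool(20,-.05,.15,-.0783); to(p,Rt,s)
crop("pics/scene14.png","pics/e11.png",250,130,400,290,4)
```

```text
sd pos [0.0007 0.0001 0.0012]
t 16.20 at [5.816e-01 5.000e-04 2.520e-01] F [ 0.4  0.1 -1.4] open 0.0118 | shift [ 0.027 -0.225  0.629] turn [ 0.0004 -0.001   0.0001]
```

View pics/e11.png

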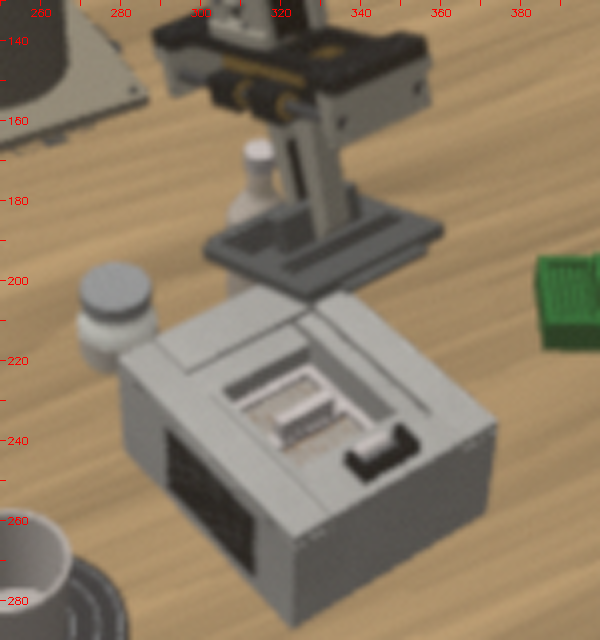

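Run:
```python
from cov import *
s=read_state()
p,Rt=tool(20,-.05,.11,-.0783); to(p,Rt,s)
```

```text
t 16.20 at [5.824e-01 5.000e-04 2.534e-01] F [ 0.1 -0.1 -2.7] open 0.0118 | shift [ 0.028 -0.376  1.014] turn [ 0.0011 -0.0009  0.0001]
```

Call:
move_arm:
  series:
    - [0.01, -0.15, 0.4, 0, 0, 0, -1]
    - [0.03, -0.3, 0.8, 0, 0, 0, -1]
    - [0.03, -0.37, 1, 0, -0.001, 0, -1]
    - [0.03, -0.37, 1, 0, -0.001, 0, -1]
    - [0.03, -0.37, 1, 0, -0.001, 0, -1]

```text
t: 16.7
tool_pos: [0.582, 0.004, 0.1476]
orientation: [1.89, 2.179, 0.389]
force: [0.5, 0.1, -0.8]
opening: 0.0115
```

```bash
cat > fitcov.py <<'E'
from cov import *
from edge import track,pose,S
def run(s,fn,out):
    # cover pose predicted from TCP, fit only a shift in world x,y (z and rotation from FK) : use 3-dof shift along cover axes
    Rt=R.from_rotvec(s["orientation"]).as_matrix(); Rc=np.c_[Rt[:,1],Rt[:,0],-Rt[:,2]]
    o=s["tool_pos"]-H*Rc[:,2]
    b=.0525;a=.056
    loc=[((-.074,-.037,.002),(-.074,.037,.002)),((-a,-b,.01),(a,-b,.01)),((-a,-b,0),(a,-b,0)),((.066,-.03,.003),(.066,.03,.003)),((a,-b,.01),(a,b,.01)),((a,b,0),(a,b,.01)),((a,-b,0),(a,-b,.01))]
    import edge
    ims={"scene":cv2.imread(fn)}
    x0=np.r_[o,R.from_matrix(Rc).as_rotvec()]
    # only fit x,y,yaw: wrap pose
    old=edge.pose
    edge.pose=lambda x:(R.from_euler('z',x[2]).as_matrix()@Rc,np.array([x[0],x[1],o[2]]))
    E=[(S,p,q) for p,q in loc]
    x=track(E,ims,[o[0]+.0017,o[1]-.0015,0],search=2.5)
    M,t=edge.pose(x); edge.pose=old
    e=np.array([.568,-.0002]); 
    print("cover in scene",t.round(4),"yaw corr deg",np.degrees(x[2]).round(2),"FK",o.round(4)," scene-FK along ex,ey mm",(EX@(t-o)*1e3).round(2),(EY@(t-o)*1e3).round(2)," rel ext ex,ey mm",(EX[:2]@(t[:2]-e)*1e3).round(2),(EY[:2]@(t[:2]-e)*1e3).round(2))
    im=cv2.resize(ims["scene"],None,fx=6,fy=6,interpolation=cv2.INTER_CUBIC)
    for _,p,q in E:
        u=(proj(S,np.array([p,q])@M.T+t)+.5)*6; cv2.line(im,*[tuple(int(v) for v in w) for w in u],(0,0,255),1)
    cv2.imwrite(out,im[960:1560,1560:2360])
E
python3 - <<'E'
from fitcov import *
s=avg(6,save="pics/scene15.png")
p,Rt=tool(20,-.05,.11,-.0783); to(p,Rt,s)
run(s,"pics/scene15.png","pics/e12.png")
E
```

```text
sd pos [0.0003 0.0001 0.0004]
t 17.00 at [0.5828 0.0041 0.149 ] F [ 0.   0.  -1.1] open 0.0119 | shift [-0.004 -0.024  0.031] turn [0.0024 0.0003 0.0004]
     scene [-0.074 -0.037  0.002] [-0.074  0.037  0.002] res 0.76 sd 0.57 g 47
     scene [-0.056 -0.052  0.01 ] [ 0.056 -0.052  0.01 ] res -0.99 sd 0.74 g 43
     scene [-0.056 -0.052  0.   ] [ 0.056 -0.052  0.   ] res 1.05 sd 0.44 g 43
     scene [ 0.066 -0.03   0.003] [0.066 0.03  0.003] res -0.77 sd 0.42 g 43
     scene [ 0.056 -0.052  0.01 ] [0.056 0.052 0.01 ] res -0.04 sd 1.06 g 16
     scene [0.056 0.052 0.   ] [0.056 0.052 0.01 ] res 0.77 sd 0.66 g 25
     scene [ 0.056 -0.052  0.   ] [ 0.056 -0.052  0.01 ] res -0.25 sd 0.19 g 16
cover in scene [ 0.59   -0.0012  0.1372] yaw corr deg 8.05 FK [0.5872 0.0047 0.1372]  scene-FK along ex,ey mm 1.98 -6.25  rel ext ex,ey mm 21.64 -4.13
```

View pics/e12.png

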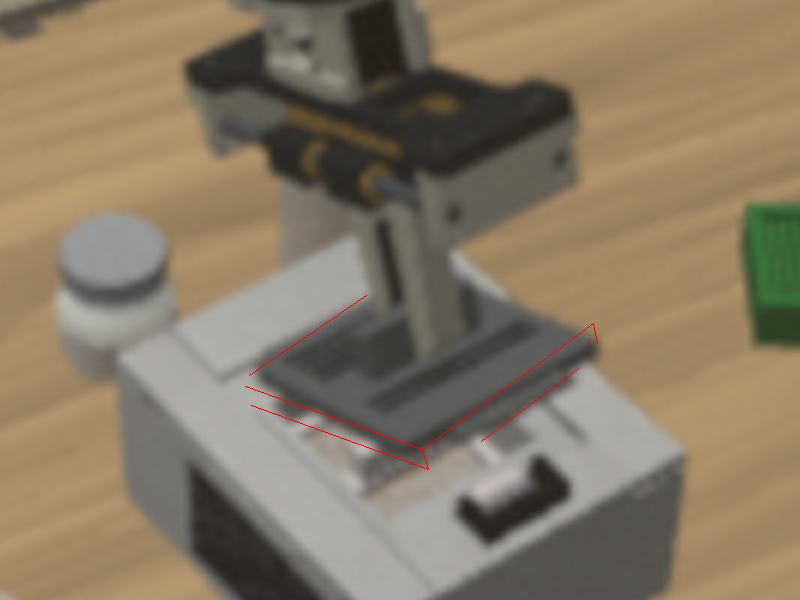

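```bash
cat >> fitcov.py <<'E'
def draw(s,fn,out,sh=(0,0,0),roll=0,pitch=0,yaw=0,k=7,win=(260,150,370,235),h=H):
    Rt=R.from_rotvec(s["orientation"]).as_matrix(); Rc=np.c_[Rt[:,1],Rt[:,0],-Rt[:,2]]
    g=s["tool_pos"]; 
    L=R.from_euler('zyx',[yaw,pitch,roll],degrees=True).as_matrix()
    im=cv2.imread(fn)[win[1]:win[3],win[0]:win[2]]; im=cv2.resize(im,None,fx=k,fy=k,interpolation=cv2.INTER_CUBIC)
    b=.0525;a=.056
    poly=[[(-a,-b,.01),(a,-b,.01),(a,b,.01),(-a,b,.01)],[(-a,-b,0),(a,-b,0),(a,b,0)],[(-a,-.037,0),(-.074,-.037,0),(-.074,.037,0),(-a,.037,0)],[(a,-.03,.003),(.066,-.03,.003),(.066,.03,.003),(a,.03,.003)],[(-.006,-.03,.034),(.006,-.03,.034),(.006,.03,.034),(-.006,.03,.034)]]
    for i,P_ in enumerate(poly):
        A=(np.array(P_)-[0,0,h])@L.T@Rc.T+g+Rc@np.array(sh)+EX*.0017+EY*-.0015
        u=((proj(S,A)-[win[0],win[1]]+.5)*k).astype(int); cv2.polylines(im,[u[:,None]],i in(0,4),(0,0,255),1)
    cv2.imwrite(out,im)
E
python3 - <<'E'
from fitcov import *
s=avg(1); draw(s,"pics/scene15.png","pics/e13.png")
E
```

```text
sd pos [0. 0. 0.]
```

View pics/e13.png

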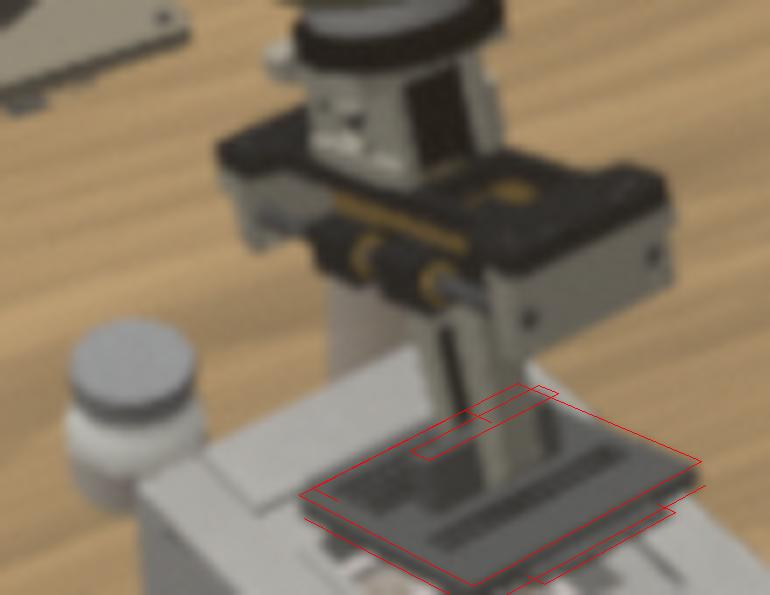

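```bash
cat >> fitcov.py <<'E'
def fit2(s,fn,x0=(.0017,-.0015),h=H,search=1.5,drop=()):
    import edge
    Rt=R.from_rotvec(s["orientation"]).as_matrix(); Rc=np.c_[Rt[:,1],Rt[:,0],-Rt[:,2]]; o=s["tool_pos"]-h*Rc[:,2]
    b=.0525;a=.056
    loc=[((-a,-b,.01),(a,-b,.01)),((-a,-b,0),(a,-b,0)),((a,-b,.01),(a,b,.01)),((.066,-.03,.003),(.066,.03,.003)),((-a,-b,.01),(-a,0,.01)),((-.0,b,.01),(a,b,.01))]
    loc=[l for i,l in enumerate(loc) if i not in drop]
    old=edge.pose; edge.pose=lambda x:(Rc,o+EX*x[0]+EY*x[1]+np.array([0,0,x[2]])*0)
    x=track([(S,p,q) for p,q in loc],{"scene":cv2.imread(fn)},[x0[0],x0[1],0],search=search); edge.pose=old
    t=o+EX*x[0]+EY*x[1]; e=np.array([.568,-.0002])
    print("scene-FK ex,ey mm",(x[:2]*1e3).round(2),"| cover centre rel ext in scene",(EX[:2]@(t[:2]-e)*1e3).round(2),(EY[:2]@(t[:2]-e)*1e3).round(2))
E
python3 - <<'E'
from fitcov import *
s=avg(1); draw(s,"pics/scene15.png","pics/e13.png",win=(290,190,370,245),k=10)
for d in((),(4,5),(0,4,5)): fit2(s,"pics/scene15.png",drop=d)
E
```

```text
sd pos [0. 0. 0.]
     scene [-0.056 -0.052  0.01 ] [ 0.056 -0.052  0.01 ] res -1.41 sd 0.07 g 50
     scene [-0.056 -0.052  0.   ] [ 0.056 -0.052  0.   ] res 0.45 sd 1.05 g 48
     scene [ 0.056 -0.052  0.01 ] [0.056 0.052 0.01 ] res -0.27 sd 0.79 g 19
     scene [ 0.066 -0.03   0.003] [0.066 0.03  0.003] res -0.75 sd 0.12 g 42
     scene [-0.056 -0.052  0.01 ] [-0.056  0.     0.01 ] res 1.13 sd 0.04 g 48
     scene [-0.     0.052  0.01 ] [0.056 0.052 0.01 ] res 0.38 sd 0.13 g 31
scene-FK ex,ey mm [ 1.17 -5.69] | cover centre rel ext in scene 19.76 -3.15
     scene [-0.056 -0.052  0.01 ] [ 0.056 -0.052  0.01 ] res -0.45 sd 0.35 g 50
     scene [-0.056 -0.052  0.   ] [ 0.056 -0.052  0.   ] res 1.17 sd 0.89 g 45
     scene [ 0.056 -0.052  0.01 ] [0.056 0.052 0.01 ] res -0.15 sd 1.22 g 20
     scene [ 0.066 -0.03   0.003] [0.066 0.03  0.003] res -0.07 sd 0.15 g 42
scene-FK ex,ey mm [ 3.14 -9.18] | cover centre rel ext in scene 21.73 -6.64
     scene [-0.056 -0.052  0.   ] [ 0.056 -0.052  0.   ] res -0.28 sd 0.78 g 47
     scene [ 0.056 -0.052  0.01 ] [0.056 0.052 0.01 ] res 0.07 sd 1.05 g 22
     scene [ 0.066 -0.03   0.003] [0.066 0.03  0.003] res -0.20 sd 0.13 g 42
scene-FK ex,ey mm [ 2.89 -2.12] | cover centre rel ext in scene 21.48 0.43
```

View pics/e13.png

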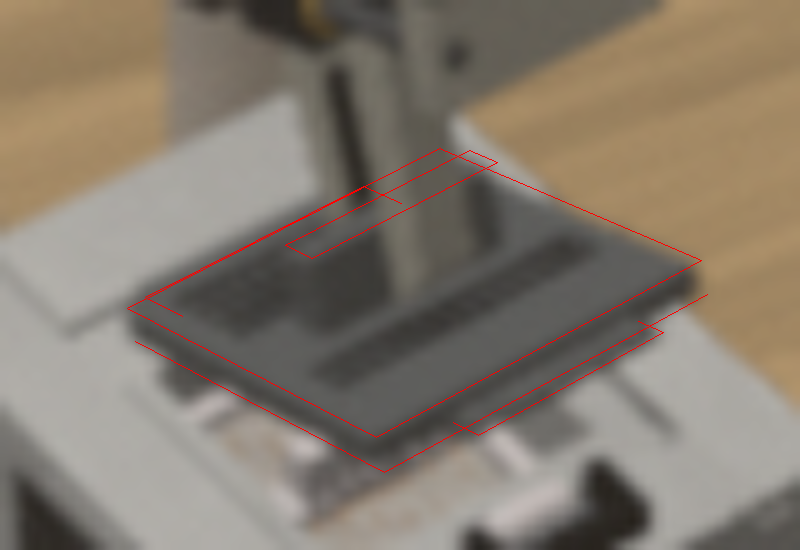

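Run:
```python
from cov import *
s=avg(3)
for a in((20,-.054,.0876),(20,-.0705,.0876)): p,Rt=tool(*a,-.0783,y=-.001); to(p,Rt,s)
```

```text
sd pos [0.0001 0.     0.0002]
t 17.25 at [0.5814 0.0044 0.1469] F [ 0.2  0.1 -1.3] open 0.0116 | shift [-0.019 -0.119  0.212] turn [0.0015 0.     0.0004]
t 17.25 at [0.5814 0.0044 0.1469] F [ 0.2  0.1 -1.3] open 0.0116 | shift [-0.019 -0.274  0.155] turn [0.0015 0.     0.0004]
```

Call:
move_arm:
  series:
    - [-0.01, -0.06, 0.08, 0.001, 0, 0, -1]
    - [-0.02, -0.12, 0.15, 0.001, 0, 0, -1]
    - [-0.02, -0.12, 0.19, 0.001, 0, 0, -1]
    - [-0.02, -0.12, 0.21, 0.001, 0, 0, -1]
    - [-0.02, -0.12, 0.21, 0.001, 0, 0, -1]
    - [-0.02, -0.12, 0.21, 0.001, 0, 0, -1]

```text
t: 17.85
tool_pos: [0.5774, 0.0021, 0.1223]
orientation: [1.892, 2.182, 0.385]
force: [-0.5, 1.7, -1.9]
opening: 0.0114
```

Run:
```python
from fitcov import *
s=avg(4,save="pics/scene16.png")
for a in((20,-.054,.0876),(20,-.0705,.0876)): p,Rt=tool(*a,-.0783,y=-.001); to(p,Rt,s)
draw(s,"pics/scene16.png","pics/e14.png",win=(285,190,365,250),k=10)
```

```text
sd pos [0.     0.     0.0001]
t 18.05 at [0.5775 0.002  0.1226] F [-1.3  2.  -2.7] open 0.0118 | shift [-0.002  0.004 -0.002] turn [ 0.0003 -0.0001  0.0004]
t 18.05 at [0.5775 0.002  0.1226] F [-1.3  2.  -2.7] open 0.0118 | shift [-0.001 -0.151 -0.058] turn [ 0.0003 -0.0001  0.0004]
```

View pics/e14.png

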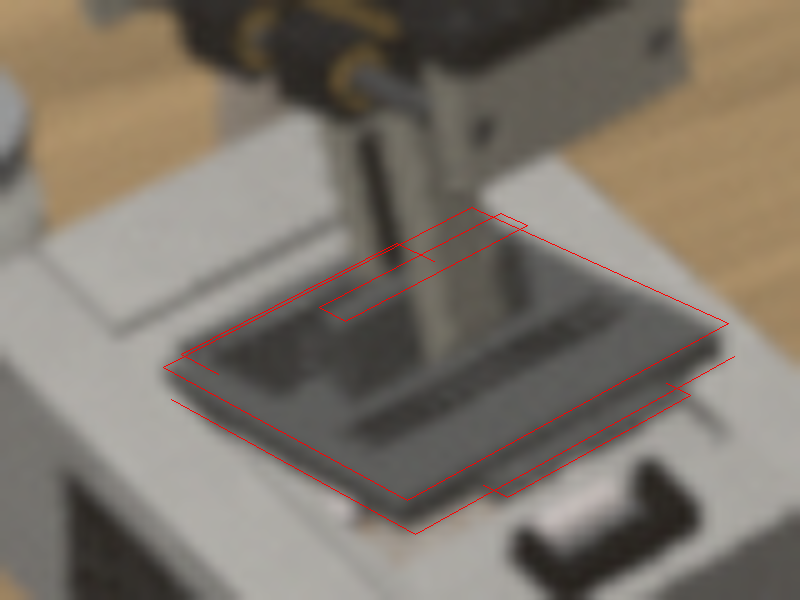

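Call:
move_arm:
  series:
    - [0.01, 0, 0, 0, 0, 0, -1]
    - [0.015, 0, 0, 0, 0, 0, -1]
    - [0.015, 0, 0, 0, 0, 0, -1]

```text
t: 18.35
tool_pos: [0.5778, 0.0031, 0.1232]
orientation: [1.89, 2.181, 0.386]
force: [-1.1, 0.1, -0.5]
opening: 0.0116
```

Run:
```python
from fitcov import *
s=avg(4,save="pics/scene17.png")
for a in((20,-.0705,.0876),): p,Rt=tool(*a,-.0783,y=0.0005); to(p,Rt,s)
```

```text
sd pos [0.0001 0.     0.0001]
t 18.55 at [0.5776 0.0032 0.1229] F [-0.4  0.2 -1.7] open 0.0116 | shift [ 0.002 -0.154 -0.056] turn [0.0005 0.0001 0.0004]
```

Call:
move_arm:
  series:
    - [0.012, 0, 0, 0, 0, 0, -1]
    - [0.012, -0.04, -0.015, 0, 0, 0, -1]
    - [0.012, -0.08, -0.03, 0, 0, 0, -1]
    - [0.012, -0.12, -0.044, 0, 0, 0, -1]
    - [0.012, -0.154, -0.056, 0, 0, 0, -1]
    - [0.012, -0.154, -0.056, 0, 0, 0, -1]

```text
t: 19.15
tool_pos: [0.5605, 0.0021, 0.1225]
orientation: [1.891, 2.181, 0.385]
force: [0.3, 0.5, -1.9]
opening: 0.0117
```

Run:
```python
from fitcov import *
s=avg(4,save="pics/scene18.png")
for a in((20,-.0705,.0876),(15,-.0705,.0876)): p,Rt=tool(*a,-.0783,y=0.0017); to(p,Rt,s)
draw(s,"pics/scene18.png","pics/e15.png",win=(275,190,355,250),k=10)
```

```text
sd pos [0.0001 0.     0.    ]
t 19.35 at [0.561  0.0022 0.1227] F [ 0.1  0.5 -1.1] open 0.0118 | shift [ 0.001  0.003 -0.001] turn [0.0004 0.     0.0004]
t 19.35 at [0.561  0.0022 0.1227] F [ 0.1  0.5 -1.1] open 0.0118 | shift [0.001 0.009 0.064] turn [0.0282 0.     0.0004]
```

View pics/e15.png

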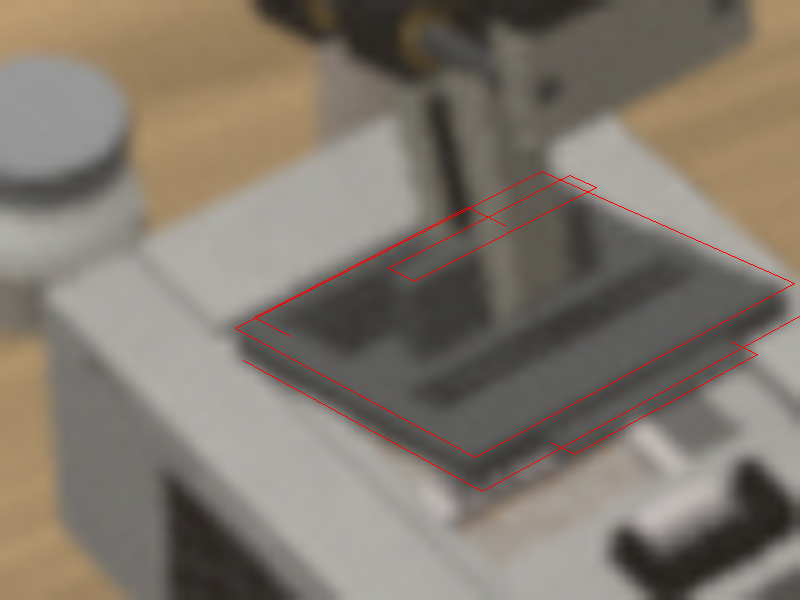

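Run:
```python
from fitcov import *
s=avg(1)
for a in((16,-.0715,.0883),(12,-.072,.0894),(9,-.0725,.0901),(7,-.0725,.0907)): p,Rt=tool(*a,-.0783,y=0.0017); to(p,Rt,s)
```

```text
sd pos [0. 0. 0.]
t 19.40 at [0.5611 0.0022 0.1227] F [ 0.1 -0.2 -1.2] open 0.0121 | shift [0.001 0.    0.04 ] turn [ 0.0226 -0.      0.0004]
t 19.40 at [0.5611 0.0022 0.1227] F [ 0.1 -0.2 -1.2] open 0.0121 | shift [0.001 0.001 0.08 ] turn [0.0448 0.     0.0004]
t 19.40 at [0.5611 0.0022 0.1227] F [ 0.1 -0.2 -1.2] open 0.0121 | shift [ 0.001 -0.002  0.111] turn [0.0615 0.     0.0004]
t 19.40 at [0.5611 0.0022 0.1227] F [ 0.1 -0.2 -1.2] open 0.0121 | shift [ 0.001 -0.002  0.131] turn [0.0726 0.     0.0004]
```

Call:
move_arm:
  series:
    - [0, 0, 0.02, 0.011, 0, 0, -1]
    - [0, 0, 0.04, 0.0226, 0, 0, -1]
    - [0, 0, 0.06, 0.034, 0, 0, -1]
    - [0, 0, 0.08, 0.045, 0, 0, -1]
    - [0, 0, 0.08, 0.045, 0, 0, -1]

```text
t: 19.9
tool_pos: [0.5644, 0.0027, 0.1151]
orientation: [1.962, 2.264, 0.236]
force: [0.2, 0.3, -1.3]
opening: 0.0115
```

Run:
```python
from fitcov import *
s=avg(3,save="pics/scene19.png")
for a in((12,-.072,.0894),(9,-.0725,.0901),(7,-.0725,.0907)): p,Rt=tool(*a,-.0783,y=0.0017); to(p,Rt,s)
```

```text
sd pos [0.0002 0.     0.0001]
t 20.05 at [0.5638 0.0027 0.1148] F [-0.4 -0.1 -1.8] open 0.0122 | shift [-0.     0.001 -0.003] turn [-0.0001 -0.      0.0005]
t 20.05 at [0.5638 0.0027 0.1148] F [-0.4 -0.1 -1.8] open 0.0122 | shift [-0.     0.002  0.028] turn [ 0.0165 -0.      0.0005]
t 20.05 at [0.5638 0.0027 0.1148] F [-0.4 -0.1 -1.8] open 0.0122 | shift [-0.     0.006  0.048] turn [ 0.0277 -0.      0.0005]
```

Call:
move_arm:
  series:
    - [0, 0, 0.014, 0.008, 0, 0, -1]
    - [0, 0, 0.028, 0.0165, 0, 0, -1]
    - [0, 0.003, 0.038, 0.022, 0, 0, -1]
    - [0, 0.004, 0.048, 0.0277, 0, 0, -1]
    - [0, 0.004, 0.048, 0.0277, 0, 0, -1]

```text
t: 20.55
tool_pos: [0.5654, 0.0029, 0.1103]
orientation: [2.004, 2.312, 0.139]
force: [-0.2, 1.0, -0.9]
opening: 0.0121
```

Run:
```python
from fitcov import *
s=avg(3,save="pics/scene20.png")
for a in((7,-.0725,.0907),(6,-.0725,.0908)): p,Rt=tool(*a,-.0783,y=0.0017); to(p,Rt,s)
draw(s,"pics/scene20.png","pics/e16.png",win=(275,190,355,250),k=10)
```

```text
sd pos [0.0001 0.     0.    ]
t 20.70 at [0.5651 0.0029 0.1102] F [-0.3 -0.  -1.2] open 0.0118 | shift [-0.     0.003  0.   ] turn [-0.0003  0.      0.0004]
t 20.70 at [0.5651 0.0029 0.1102] F [-0.3 -0.  -1.2] open 0.0118 | shift [-0.     0.004  0.012] turn [0.0053 0.     0.0004]
```

View pics/e16.png

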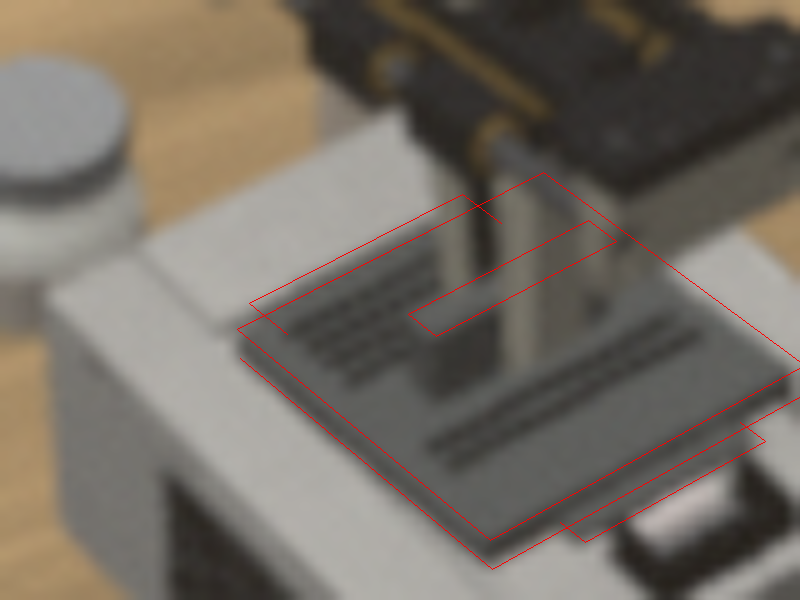

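Call:
move_arm:
  series:
    - [0, 0.003, 0.008, 0.003, 0, 0, -1]
    - [0, 0.004, 0.014, 0.006, 0, 0, -1]
    - [0, 0.004, 0.014, 0.006, 0, 0, -1]

```text
t: 21.0
tool_pos: [0.5659, 0.0029, 0.1097]
orientation: [2.012, 2.321, 0.119]
force: [-3.5, -0.7, 4.1]
opening: 0.0118
```

Call:
move_arm:
  series:
    - [0, 0, 0, 0, 0, 0, -0.9]
    - [0, 0, 0, 0, 0, 0, -0.8]
    - [0, 0, 0, 0, 0, 0, -0.6]
    - [0, 0, 0, 0, 0, 0, -0.5]
    - [0, 0, 0, 0, 0, 0, -0.5]

```text
t: 21.5
tool_pos: [0.5655, 0.0029, 0.1088]
orientation: [2.012, 2.321, 0.119]
force: [-0.7, 0.3, -0.2]
opening: 0.0228
```

Run:
```python
from fitcov import *
s=avg(2,save="pics/scene21.png"); to(s["tool_pos"],down(8.08),s)
crop("pics/scene21.png","pics/e17.png",270,180,380,270,7)
```

```text
sd pos [0. 0. 0.]
t 21.60 at [0.5655 0.0029 0.1089] F [ 0.4  0.4 -0.3] open 0.0233 | shift [0. 0. 0.] turn [0.0327 0.0001 0.0004]
```

View pics/e17.png

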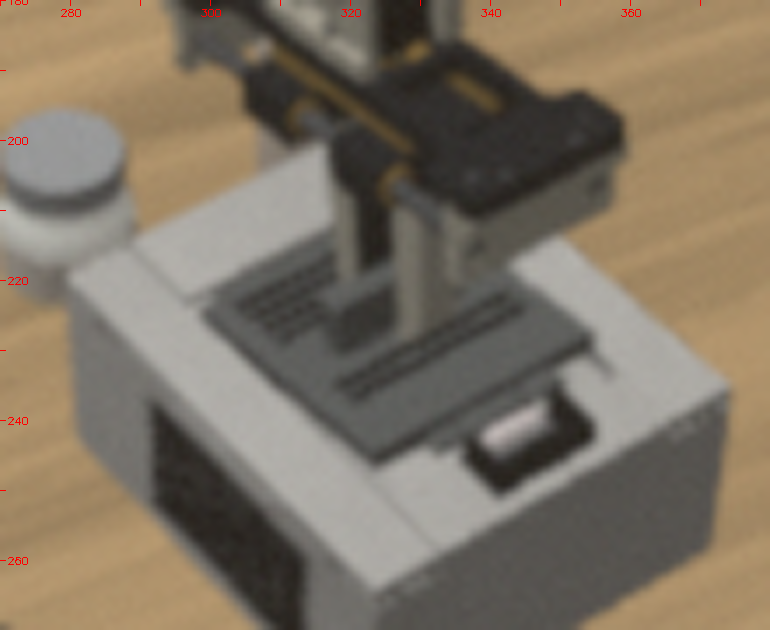

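Call:
move_arm:
  series:
    - [0, 0, -0.15, 0, 0, 0, -0.5]
    - [0, 0, -0.4, 0, 0, 0, -0.5]
    - [0, 0, -0.6, 0.033, 0, 0, -0.5]
    - [0, 0, -0.6, 0.033, 0, 0, -1]
    - [0, 0, -0.6, 0.033, 0, 0, -1]
    - [0, 0, -0.6, 0.033, 0, 0, -1]

```text
t: 22.2
tool_pos: [0.5592, 0.0021, 0.1681]
orientation: [-2.058, -2.374, 0.001]
force: [-0.2, 0.9, 0.2]
opening: 0.0039
```

Run:
```python
from fitcov import *
s=avg(2,save="pics/scene22.png")
for z in(.14,.115,.1): 
    to(EX*(.5605+.034)+EY*(-.0783+.0017)+[0,0,z],down(8.08),s)
```

```text
sd pos [0.0001 0.     0.    ]
t 22.30 at [0.5588 0.0021 0.1678] F [-0.5  0.1  0.2] open 0.0007 | shift [-0.002  0.41   0.278] turn [-0.0004 -0.      0.0004]
t 22.30 at [0.5588 0.0021 0.1678] F [-0.5  0.1  0.2] open 0.0007 | shift [-0.002  0.41   0.528] turn [-0.0004 -0.      0.0004]
t 22.30 at [0.5588 0.0021 0.1678] F [-0.5  0.1  0.2] open 0.0007 | shift [-0.002  0.411  0.678] turn [-0.0004 -0.      0.0004]
```

Call:
move_arm:
  series:
    - [0, 0.2, 0, 0, 0, 0, -1]
    - [0, 0.41, 0.1, 0, 0, 0, -1]
    - [0, 0.41, 0.3, 0, 0, 0, -1]
    - [0, 0.41, 0.47, 0, 0, 0, -1]
    - [0, 0.41, 0.47, 0, 0, 0, -1]

```text
t: 22.8
tool_pos: [0.5974, 0.008, 0.118]
orientation: [-2.055, -2.37, 0.007]
force: [-0.5, 0.2, -0.5]
opening: 0.0008
```

Run:
```python
from fitcov import *
s=avg(2,save="pics/scene23.png")
to(EX*(.5605+.034)+EY*(-.0783+.0017)+[0,0,.1],down(8.08),s)
crop("pics/scene23.png","pics/e18.png",270,180,380,270,7)
```

```text
sd pos [0.0005 0.     0.0008]
t 22.90 at [0.5988 0.0078 0.1206] F [ 0.2 -0.   0.3] open -0.0000 | shift [-0.002  0.006  0.206] turn [-0.001  -0.0001  0.0003]
```

View pics/e18.png

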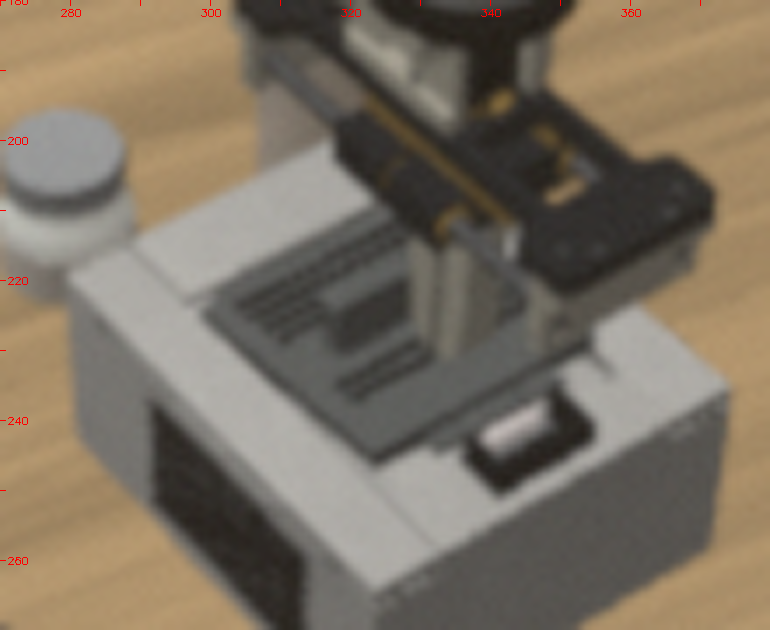

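Call:
move_arm:
  series:
    - [0, 0.02, 0.06, 0, 0, 0, -1]
    - [0, 0.02, 0.09, 0, 0, 0, -1]
    - [0, 0.02, 0.12, 0, 0, 0, -1]
    - [0, 0.02, 0.14, 0, 0, 0, -1]

```text
t: 23.3
tool_pos: [0.6021, 0.008, 0.1083]
orientation: [2.058, 2.374, -0.001]
force: [1.7, -0.1, 1.7]
opening: 0.0007
```

Call:
move_arm:
  series:
    - [0, 0, 0.02, 0, 0, 0, -1]
    - [0, 0, 0.04, 0, 0, 0, -1]
    - [0, 0, 0.05, 0, 0, 0, -1]
    - [0, 0, 0.06, 0, 0, 0, -1]
    - [0, 0, 0.06, 0, 0, 0, -1]

```text
t: 23.8
tool_pos: [0.6018, 0.0081, 0.1014]
orientation: [-2.058, -2.373, 0.002]
force: [-0.2, -0.2, -1.2]
opening: 0.0005
```

Call:
move_arm:
  series:
    - [0, 0, 0.01, 0, 0, 0, -1]
    - [0, 0, 0.018, 0, 0, 0, -1]
    - [0, 0, 0.018, 0, 0, 0, -1]

```text
t: 24.1
tool_pos: [0.6021, 0.0081, 0.1003]
orientation: [-2.058, -2.374, 0.001]
force: [-0.8, -0.3, 3.4]
opening: 0.0005
```

Run:
```python
from fitcov import *
s=avg(2,save="pics/scene24.png")
to(EX*(.5605+.034)+EY*(-.0783+.0017)+[0,0,.1],down(8.08),s)
crop("pics/scene24.png","pics/e19.png",270,180,380,270,7)
```

```text
sd pos [0. 0. 0.]
t 24.20 at [0.6021 0.0081 0.1003] F [-2.2 -0.1  4.1] open 0.0005 | shift [ 0.    -0.028  0.003] turn [-0.0002  0.0001  0.0004]
```

View pics/e19.png

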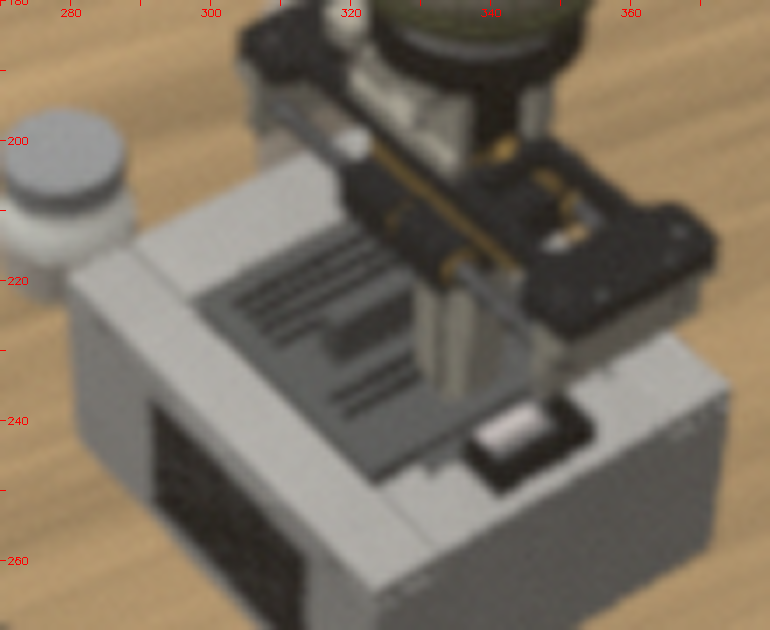

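Call:
move_arm:
  series:
    - [0, 0, 0.008, 0, 0, 0, -1]
    - [0, 0, 0.012, 0, 0, 0, -1]
    - [0, 0, 0.012, 0, 0, 0, -1]

```text
t: 24.5
tool_pos: [0.6022, 0.0081, 0.1003]
orientation: [2.058, 2.374, -0.001]
force: [-7.0, 0.2, 12.7]
opening: 0.0007
```

Call:
move_arm:
  series:
    - [0, 0, -0.15, 0, 0, 0, -1]
    - [0, 0, -0.5, 0, 0, 0, -1]
    - [0, 0, -1, 0, 0, 0, -1]
    - [0, 0, -1, 0, 0, 0, -1]

```text
t: 24.9
tool_pos: [0.6065, 0.0079, 0.2081]
orientation: [2.051, 2.366, 0.011]
force: [0.7, -0.7, 1.7]
opening: 0.0003
```

Call:
move_arm:
  series:
    - [0.4, -0.1, -0.3, 0, 0, 0, -1]
    - [0.8, -0.3, -0.6, 0, 0, 0, -1]
    - [1, -0.5, -0.8, 0, 0, 0, -1]

```text
t: 25.2
tool_pos: [0.5382, 0.1019, 0.2809]
orientation: [2.057, 2.374, 0.002]
force: [-0.2, 0.0, 0.2]
opening: 0.0002
```

Call:
move_arm:
  series:
    - [0.4, 0, 0, 0, 0, 0, -1]
    - [0.8, 0, 0, 0, 0, 0, -1]
    - [1, 0, 0, 0, 0, 0, -1]
    - [1, 0, 0, 0, 0, 0, -1]

```text
t: 25.6
tool_pos: [0.5238, 0.2017, 0.2793]
orientation: [-2.054, -2.377, -0.001]
force: [-0.4, -0.1, -0.1]
opening: 0.0002
```

Run:
```python
from go import *
c=read_camera("top"); cv2.imwrite("pics/top25.png",c["frame"][:,:,::-1])
s=avg(4,save="pics/scene25.png"); to(s["tool_pos"],down(8),s)
from edge import *
M,t=pose([.568,-.0002,np.radians(8.08)])
im=cv2.imread("pics/scene25.png"); k=9; im=cv2.resize(im[190:255,275:360],None,fx=k,fy=k,interpolation=cv2.INTER_CUBIC)
cv2.imwrite("pics/e20r.png",im.copy())
a,b=.056,.0525
def L(p,q,c):
    u=(proj(S,np.array([p,q])@M.T+t)-[275,190]+.5)*k; cv2.line(im,*[tuple(int(v) for v in w) for w in u],c,1)
for _,p,q in rect(S,-a,a,-b,b,.1)+rect(S,-.006,.006,-.03,.03,.124): L(p,q,(0,0,255))
cv2.imwrite("pics/e20.png",im)
```

```text
sd pos [0.0001 0.0004 0.0001]
t 25.85 at [0.5246 0.1984 0.2789] F [ 0.3 -0.5 -0.5] open 0.0006 | shift [0. 0. 0.] turn [-0.0001  0.0002  0.0007]
```

View pics/e20.png

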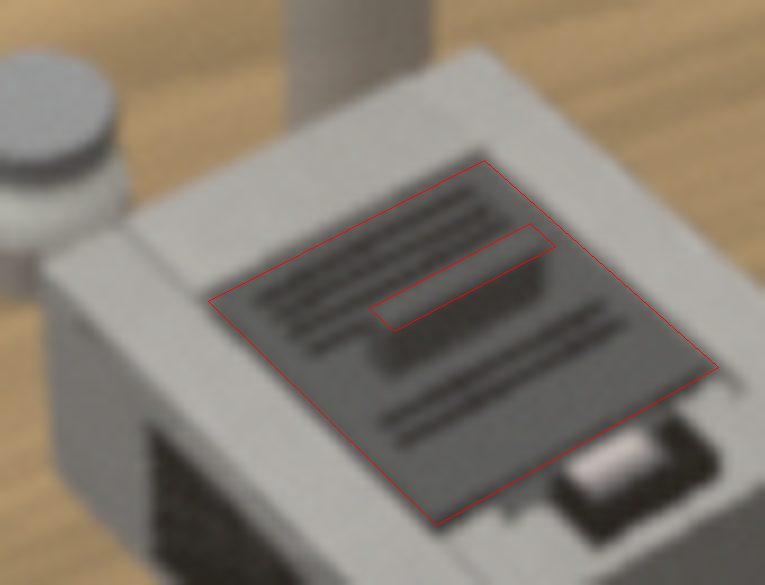

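View pics/e20r.png

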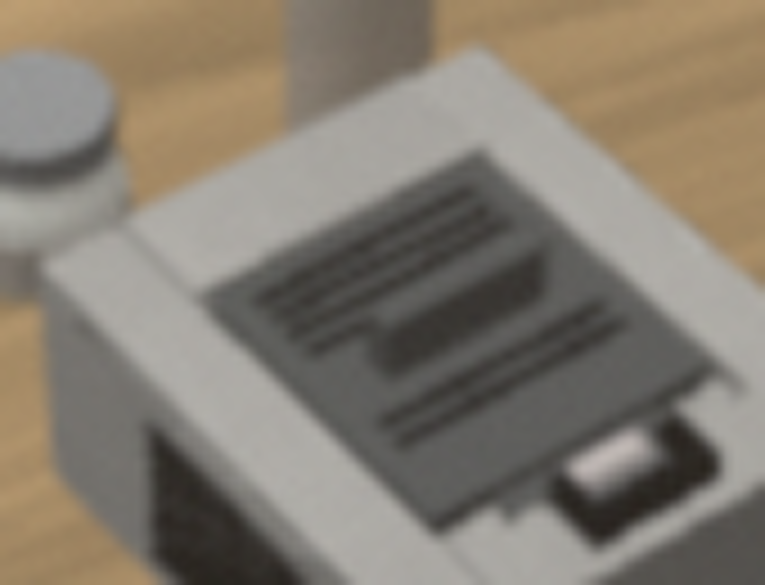

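View pics/top25.png

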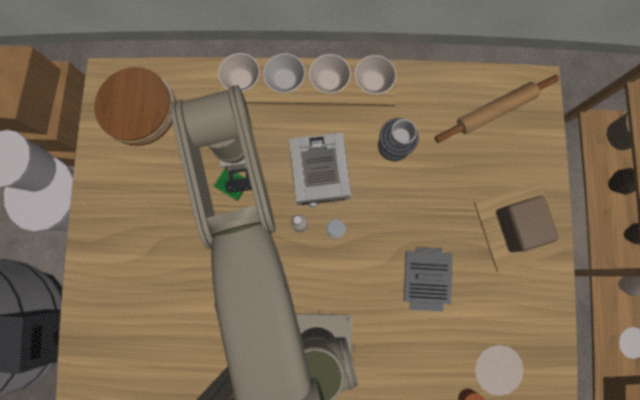

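The cover outline matches the fitted model at rim height. The bead is under the roller, and the bottle, jar, cup and pot are where they were. Handing in.

```bash
python3 -c "
from plant import *
print(close_job())"
```

```text
the job is handed in; nothing more can be done
None
```

The filter cassette is seated on the bay floor and released. The smaller louvred cover is hooked into the front slot, snapped under the catch and flush. The job was handed in at about 26 s, with no verdict reported.

- **Cassette:** I felt the bay floor at 8.5 N before letting go, and the picture afterwards showed the cassette down in the bay.
- **Cover:** I put the lip under the overhang at a 20° slant and swung it down to about 5° until the back rested on the roller. I then let go and pressed the back with closed fingers to 12.7 N. In the last picture its outline matches the fitted model, level with the rim.
- **Bystanders:** In the last top view the bottle, jar and cup looked unmoved. The tool pot was hidden by the arm there; I never moved near it. At the end the arm was clear of everything.
- **Checks that disagreed:**
  - The two cameras differed by 2 to 6 mm on positions, so I measured parts relative to the extractor in the scene camera.
  - Fitting the held cover's edges in the image failed. I placed it from the arm's own position reading instead.
  - A light 2 N touch on the recess side wall led me to shift the cover sideways by about 2.7 mm.

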